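Snap the sealed lid onto a lunch box

TASK

Put the loose lid (it has a bar handle) on the lunch box in the nest and snap it shut: press it down beside one clip until that clip catches over its edge, then likewise at the other side, so that both clips hold it down on the seal, and let go. Press one side at a time and only as hard as it takes: no more than about 30 N on the lid, and never so far that the seal is crushed flat and the lid is driven onto the hard rim. Leave the other things on the bench alone.

Things in the scene. Friction and masses are not known exactly. Their poses are not given: they have to be found in the camera images.
- nest: Fixed aluminium nest (plate 250 x 200 x 12 mm) holding an open yellow two-well lunch box. Origin: centre of its underside on the bench; x along the box's long side, y across it, z up. Grey guide posts, two at each corner, 63 mm high, leave the lid 2 mm of play all round; sloped lead-ins at their tops catch a lid up to 8 mm off.
- seat (a point): Middle of the box's seal, 43.5 mm above the nest's underside: the top of the dark soft seal that lies on the box's hard rim (rim 39 mm high, 208 x 160 mm). The seal's left and right halves are separate, and each yields about 4 N per mm until, 4.5 mm down, the lid meets the hard rim.
- clip_l (a joint): Grey spring clip, 60 mm wide, in the middle of the box's long side at nest +y. Radians: 0 upright (its spring holds it there), growing as it is pushed outward. The lid's flange rides down its slope, spreads it to 0.1 to 0.2 and, once pressed into the seal and below the nose, lets it snap back to 0. On the near thumb pad this takes 10 to 22 N, most of it in the last 3 mm.
- clip_r (a joint): The same clip on the long side at nest -y; 0 upright, growing outward.
- clip_l_nose (a point): Underside of the hooked nose of clip_l, 2.5 mm behind its tip: nest +y 79 mm, 43.7 mm above the nest's underside. The nose is 56 mm wide and slopes up and outward above; the clip's top is 56 mm above the bench.
- clip_r_nose (a point): The same point of clip_r, at nest -y.
- lid: Loose off-white lid, 0.14 to 0.24 kg, right side up on the bench. Origin: centre of its underside, x along its long side. Flange 212 x 162 x 3.5 mm, raised panel 192 x 138 mm (top at 8 mm), bar handle in the middle. Fits either way round. Laid between the guides it rests on the clips' slopes, underside about 49 mm above the bench; snapped home, 40.2 mm.
- lid_grip (a point): Middle of the lid's bar handle, 19.5 mm above the lid's underside. The bar is 70 mm long (lid x), 13 mm wide (lid y) and stands from 8 to 31.5 mm above the underside.
- pad_l (a point): Top of the ribbed thumb pad (44 x 24 mm) at lid +y, 56 mm from the middle of the lid and 10 mm above its underside.
- pad_r (a point): Top of the ribbed thumb pad at lid -y, likewise.
- box: The open two-well lunch box fixed in the nest; origin at the middle of its underside, 12 mm above the nest's underside, axes as the nest's.
- lid_l (a point): Point on top of the lid's flange at lid +y, 79 mm from the middle, halfway along the edge. When caught it lies against the underside of the clip's nose, 43.7 mm above the nest's underside.
- lid_r (a point): The same point at lid -y.
- nippers: red-handled flush nippers, 122 x 46 x 10 mm, loose on the bench between the two work places; leave alone
- marker: black-capped marker pen, 133 mm long, 17 mm thick, loose on the bench between the two work places; leave alone
- tape_roll: roll of brown packing tape lying flat, 104 mm across, 48 mm high, loose; leave alone
- tally_counter: small round hand tally counter, 67 x 50 x 24 mm, loose; leave alone

How it is judged (in metres and radians):
At the end, for the whole second after the job is handed in: The lid sits on the box within 6 mm of its middle, both edges are caught: each flange point is at most 1.8 mm above the underside of its clip's nose (43.7 mm above the nest's underside) and not more than 1.7 mm below it, and both clips stand upright (under 0.06 rad) (z of lid_l in the frame of nest between 0.042 and 0.0455 m and value of joint each of clip_l, clip_r below 0.06 rad and z of lid_r in the frame of nest between 0.042 and 0.0455 m and horizontal distance between lid and nest below 0.006 m); the robot touches nothing.
It fails at once if a fingertip presses on the lid's panel or thumb pads with more than 30 N (contact force between any of lid_c0, lid_c1, lid_c3, lid_c4 and the fingers above 30 N).
It fails at once if the seal is crushed flat: the lid is driven onto the box's hard rim with more than 10 N (contact force between lid and box above 10 N).
It fails at once if both sides are forced down into the seal at once (value of joint each of clip_l, clip_r above 0.05 rad and z of each of lid_l, lid_r in the frame of nest below 0.0462 m).
It fails at once if the nippers, the marker, the tape roll or the tally counter is moved more than 3 cm (distance of any of nippers, marker, tape_roll, tally_counter from where it was at the start of the episode above 0.03 m).
It also fails if it takes over 67 s, if anything falls off the work surface, if the arm or the gripper's body presses on something with over 40 N, if the wrist force passes 120 N, or if a joint passes its speed limit or range.

ROBOT

A 6-joint arm with a two-finger parallel gripper is mounted at the origin on a cart in front of the work surface, level with it; the furniture and walls round the work are solid. World frame = base frame: x ahead of the robot, y to its left, z up, the work surface at z = 0. Lengths are in mm, angles in rad, forces in N, time in s.
With the tool pointing down it reaches from about 350 to 875 mm from the base axis. Payload 4.2 kg.
Tool frame: the origin (TCP) lies on the centre line of the jaws, within the pads' length; the fingertips stand 8 mm ahead of it and the grasp point (between the pads) lies 11 mm behind it (env.nose_length is the z of the fingertips in the tool frame, in mm); z points along the fingers, y is the line along which they close (so a half turn about z gives the same grasp; the last joint's range is limited). The gripper opens to 87 mm and grips with 3 to 60 N. Pads are 19 mm wide; open, the fingers measure 117 mm over their backs; the gripper's body (75 mm by 190 mm) begins 51 mm behind the grasp point.
Start: joints at [-0.932, 0.385, 0.008, 0, -1.194, -0.259], TCP at [231.723, -580.434, 204.85] pointing down, gripper open.
Joint ranges: [-3.14, 3.14], [-1.21, 2.06], [-1.07, 1.41], [-3.16, 2.05], [-2.99, -0.16], [-3.1, 3.1]. Speed limits (rad/s): [2.79, 2.79, 3.14, 3.14, 3.14, 3.14].

INTERFACE

Orientations are given as a rotation vector (axis times angle).
In Python, from rig import telemetry, read_camera, order, spotter, env gives the robot as it stands.
- The arm moves only by the shell command python3 -m pendant 'ROWS' [FORCE]. ROWS is JSON, a list of rows, each an object of numbers: "hand": the gripper command: -1 is shut, 1 is fully open, values between are in proportion; "tx", "ty", "tz": the shift along the tool's x, y, z in m; "ax", "ay", "az": the turn, a rotation vector about the tool's x, y, z in degrees. A call has exactly 8 rows; each row is the pose to reach, as a shift and turn from the pose commanded when the call began, along the tool's axes at that moment; what a row does not reach only later rows make up. A row lasts 1/10 s, in which the tool goes at most 50 mm and 8.59 degrees, less where a joint would pass 70% of its speed; a pose out of reach is approached as far as the arm can. A call with a gripper value outside its range is refused whole. The fingers move at their own pace and stop on an object; FORCE is the grip in N (left out, the last holds). Time passes only in rows, so rows that repeat a pose let the fingers close, or fill a call up. It gives the time, the measured TCP pose, the force, the opening and the grip force at its end, in the units of the state.
- telemetry.get_state(): the state, without advancing time (a new reading comes with each control period).
- read_camera(name): name is "scene" or "top" or "wrist"; returns a dict with "frame" (480x640x3 uint8, red, green, blue), "z_map" (480x640 float32, mm along the optical axis (not along the pixel's ray), 0 where there is no reading), "vertical_fov" (degrees; the focal length in pixels is half the picture's height over the tangent of half this angle, whatever the lens; pixels are square), "cx", "cy" (the principal point, pixels), "rvec" (rotation vector, rad) and "tvec" (3), from world to camera coordinates, as OpenCV has them. Camera axes: x right, y down, z forward; pixel columns grow to the right and rows downward; lengths in mm; the calibration is good to about 2 mm. The wrist camera is an equidistant fisheye: a pixel r from the principal point sees the ray r / f radians off the axis. A picture is of the moment at which its call begins.
- order.job_done(): hands the job in; it is judged then, once.
Trained networks look in a picture, given as the dict that the camera call returned (one of the last four; its "shot" number tells which), for a name from the list of things; names that differ only in an ending like _2 or _b are one class to them, and where a whole thing is asked for, a point or a joint stands for the part that bears it (a point fixed in the world has none). Each returns a list of dicts, best first, with "conf" (0 to 1); they miss things now and then, are a little off and sometimes report something else, mostly with a low value. They report only what shows in the picture. A call takes as long as a camera call.
- spotter.cut_out(picture, query): "pixels" (480x640 bool, what is visible of it) and "extent" ([left, top, right, bottom] as shares, 0 to 1, of the picture: columns of its width, rows of its height, round what is visible of it).
- spotter.landmark_of(picture, query): "position" ([column, row] as shares, 0 to 1, of the picture: columns of its width, rows of its height: a listed point, or the origin of a listed thing).
The state is a dict: "t": time; "qpos": joint angles; "joint_velocities": joint speeds; "effort": joint torques, N m; "tool_pos": TCP position; "eef_rot": TCP orientation; "ft_force": force on the tool from outside, world axes, zero at the start; "wrist_torque": the same for the moment, N m; "finger_gap": finger opening in mm; "grip_force": force on a finger pad.
Only numpy, scipy, OpenCV 4.12 (cv2) and the standard library are available. Lean on these libraries where they do the work, as an engineer would, in place of code of your own. Each camera call takes 0.05 s, during which the arm holds its last target. There are 200 camera calls.

## Working session

There is one attempt and no reset: what is moved stays moved. The work goes in short steps, Python scripts to look and compute and a shell command to move; the robot and the scene stay as the last step left them, time stands still between calls to the robot, and variables do not carry over. Pictures are saved under pics/ and viewed, at most 10 in all, crops included, and the job is handed in when it is done.

```bash
mkdir -p pics; cat > h.py <<'E'
import numpy as np, cv2
from scipy.spatial.transform import Rotation as R
from rig import telemetry, read_camera, order, spotter, env
def ray(p,u,v):
    f=240/np.tan(np.radians(p["vertical_fov"])/2)
    return np.array([(u-p["cx"])/f,(v-p["cy"])/f,1.])
def world(p,u,v,z=None,d=None):
    Rm=R.from_rotvec(np.ravel(p["rvec"])).as_matrix(); t=np.ravel(p["tvec"])
    r=ray(p,u,v)
    if d is not None: return Rm.T@(r*d-t)
    c=-Rm.T@t; w=Rm.T@r
    return c+w*(z-c[2])/w[2]
def cloud(p):
    v,u=np.mgrid[:480,:640]; f=240/np.tan(np.radians(p["vertical_fov"])/2)
    d=p["z_map"]; P=np.stack([(u-p["cx"])/f*d,(v-p["cy"])/f*d,d],-1)
    Rm=R.from_rotvec(np.ravel(p["rvec"])).as_matrix(); t=np.ravel(p["tvec"])
    return (P-t)@Rm
def save(p,n): cv2.imwrite("pics/"+n,p["frame"][:,:,::-1])
E
python3 - <<'E'
from h import *
for c in ["top","scene"]:
    p=read_camera(c); save(p,c+"0.png"); W=cloud(p)
    for n in ["nest","lid","nippers","marker","tape_roll","tally_counter","clip_l","clip_r"]:
        r=spotter.cut_out(p,n)
        if r:
            m=r[0]["pixels"]&(p["z_map"]>0); w=W[m]
            q=cv2.minAreaRect(w[:,:2].astype(np.float32)) if len(w) else None
            print(c,n,round(r[0]["conf"],2),np.round(np.median(w,0)),"rect",np.round(q[0]),np.round(q[1]),round(q[2],1))
    for n,z in [("seat",43.5),("lid_grip",19.5),("pad_l",10),("pad_r",10),("clip_l_nose",43.7),("clip_r_nose",43.7)]:
        r=spotter.landmark_of(p,n)
        if r: u,v=np.array(r[0]["position"])*[640,480]; print(c,n,round(r[0]["conf"],2),round(u),round(v),np.round(world(p,u,v,z=z)))
E
```

```text
top nest 0.96 [ 500. -183.   19.] rect [ 510. -191.] [300. 218.] 6.8
top lid 0.74 [535. 205.   8.] rect [540. 207.] [212. 163.] 8.4
top nippers 0.93 [413. -11.  10.] rect [410.  -9.] [44. 96.] 86.2
top marker 0.64 [582.  -9.  16.] rect [579.  -8.] [131.  14.] 4.6
top tape_roll 0.74 [636. 442.  46.] rect [638. 444.] [98. 93.] 55.9
top tally_counter 0.97 [362. 402.  22.] rect [362. 405.] [46. 48.] 12.2
top clip_l 0.57 [497. -99.  50.] rect [ 498. -101.] [59. 13.] 6.3
top clip_r 0.57 [497. -99.  50.] rect [ 498. -101.] [59. 13.] 6.3
top seat 0.87 427 249 [ 519. -179.   44.]
top lid_grip 0.86 259 226 [542. 199.  20.]
top pad_l 0.91 232 229 [531. 261.  10.]
top pad_r 0.91 232 229 [531. 261.  10.]
top clip_l_nose 0.7 394 255 [ 499. -107.   44.]
top clip_r_nose 0.58 465 256 [ 512. -263.   44.]
scene nest 0.76 [ 488. -180.   25.] rect [ 515. -204.] [308. 257.] 7.8
scene lid 0.88 [526. 214.   8.] rect [538. 204.] [216. 169.] 8.6
scene nippers 0.72 [408. -13.   7.] rect [415. -14.] [ 49. 119.] 76.6
scene marker 0.73 [569.  -7.  13.] rect [579. -16.] [137.  39.] 4.7
scene tape_roll 0.64 [625. 446.  36.] rect [634. 444.] [ 93. 100.] 50.3
scene tally_counter 0.87 [354. 409.  21.] rect [358. 405.] [44. 48.] 20.8
scene clip_l 0.49 [496. -98.  35.] rect [ 498. -118.] [59. 56.] 6.5
scene clip_r 0.49 [496. -98.  35.] rect [ 498. -118.] [59. 56.] 6.5
scene seat 0.81 380 191 [ 500. -173.   44.]
scene lid_grip 0.55 277 255 [535. 215.  20.]
scene pad_l 0.73 293 244 [541. 147.  10.]
scene pad_r 0.73 293 244 [541. 147.  10.]
scene clip_l_nose 0.69 366 201 [ 497. -105.   44.]
scene clip_r_nose 0.42 394 173 [ 527. -274.   44.]
```

View pics/top0.png

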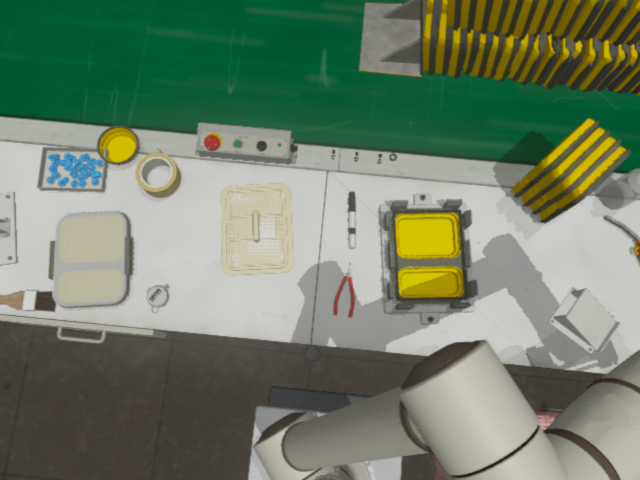

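View pics/scene0.png

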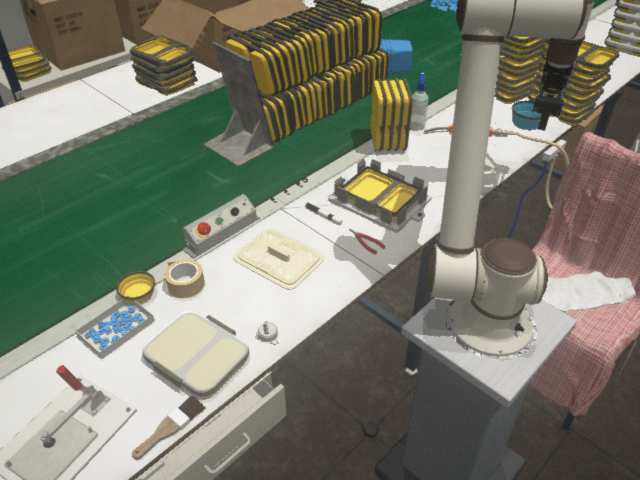

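The top view shows the lid at about px (257,228), the nest at (427,252), and the nippers and marker between them at (345,250). The scene view agrees and the path between is clear. I'll work out the approach above the lid.

```bash
cat >> h.py <<'E'
def go(x,y,z,yaw):
    """print tool shift (m) and turn (deg) to TCP x,y,z (mm), pointing down, tool y across an object with yaw (deg)"""
    s=telemetry.get_state(); T=R.from_rotvec(s["eef_rot"]); best=None
    for k in (0,180):
        G=R.from_euler("z",yaw+k,degrees=True)*R.from_euler("x",180,degrees=True)
        a=np.degrees((T.inv()*G).as_rotvec())
        if best is None or np.linalg.norm(a)<np.linalg.norm(best): best=a
    print("t",np.round(T.inv().apply(np.array([x,y,z])-s["tool_pos"])/1000,4),"a",np.round(best,2),"tcp",np.round(s["tool_pos"],1),"q6",round(s["qpos"][5],2),"t",s["t"])
E
python3 - <<'E'
from h import *
go(540,206,190,8)
E
```

```text
t [-0.5779  0.6161  0.0149] a [ 0.   -0.   13.76] tcp [ 231.7 -580.4  204.8] q6 -0.26 t 1.5
```

```bash
python3 - <<'E'
from h import *
go(450,-185,260,6.5)
E
```

```text
t [-0.3493  0.2863 -0.0551] a [ 0.   -0.   15.26] tcp [ 231.7 -580.4  204.8] q6 -0.26 t 1.5
```

```bash
python3 -m pendant '[{"tx":-0.35,"ty":0.286,"tz":-0.055,"az":15.3,"hand":0},{"tx":-0.35,"ty":0.286,"tz":-0.055,"az":15.3,"hand":0},{"tx":-0.35,"ty":0.286,"tz":-0.055,"az":15.3,"hand":0},{"tx":-0.35,"ty":0.286,"tz":-0.055,"az":15.3,"hand":0},{"tx":-0.35,"ty":0.286,"tz":-0.055,"az":15.3,"hand":0},{"tx":-0.35,"ty":0.286,"tz":-0.055,"az":15.3,"hand":0},{"tx":-0.35,"ty":0.286,"tz":-0.055,"az":15.3,"hand":0},{"tx":-0.35,"ty":0.286,"tz":-0.055,"az":15.3,"hand":0}]'
cat >> h.py <<'E'
def fray(p,u,v):
    f=240/np.tan(np.radians(p["vertical_fov"])/2)
    a=np.stack([np.asarray(u)-p["cx"],np.asarray(v)-p["cy"]],-1).astype(float); r=np.linalg.norm(a,axis=-1)+1e-9
    k=np.tan(np.minimum(r/f,1.5))/r
    return np.concatenate([a*k[...,None],np.ones(a.shape[:-1]+(1,))],-1)
def fcloud(p):
    v,u=np.mgrid[:480,:640]
    Rm=R.from_rotvec(np.ravel(p["rvec"])).as_matrix()
    return (fray(p,u,v)*p["z_map"][...,None]-np.ravel(p["tvec"]))@Rm
def fworld(p,u,v,z):
    Rm=R.from_rotvec(np.ravel(p["rvec"])).as_matrix(); c=-Rm.T@np.ravel(p["tvec"]); w=Rm.T@fray(p,u,v)
    return c+w*(z-c[2])/w[2]
E
python3 - <<'E'
from h import *
p=read_camera("wrist"); save(p,"w1.png"); W=fcloud(p); print(telemetry.get_state()["tool_pos"])
for n in ["nest","box","clip_l","clip_r"]:
    for r in spotter.cut_out(p,n)[:2]:
        m=r["pixels"]&(p["z_map"]>0); w=W[m]
        if len(w):
            q=cv2.minAreaRect(w[:,:2].astype(np.float32)); print(n,round(r["conf"],2),np.round(w.min(0)),np.round(w.max(0)),"rect",np.round(q[0],1),np.round(q[1]),round(q[2],1))
for n,z in [("seat",43.5),("clip_l_nose",43.7),("clip_r_nose",43.7)]:
    for r in spotter.landmark_of(p,n)[:2]:
        u,v=np.array(r["position"])*[640,480]; print(n,round(r["conf"],2),round(u),round(v),np.round(fworld(p,u,v,z),1))
# band of post tops: z 57..68 near nest
m=(p["z_map"]>0)&(W[...,2]>58)&(W[...,2]<68)&(abs(W[...,0]-507)<150)&(abs(W[...,1]+185)<125); w=W[m]
if len(w): q=cv2.minAreaRect(w[:,:2].astype(np.float32)); print("posts",len(w),q)
m=(p["z_map"]>0)&(W[...,2]>41)&(W[...,2]<46)&(abs(W[...,0]-507)<112)&(abs(W[...,1]+185)<90); w=W[m]
if len(w): q=cv2.minAreaRect(w[:,:2].astype(np.float32)); print("rim",len(w),q)
E
```

```text
[ 231.72388078 -580.44555583  204.8506809 ]
nest 0.79 [ 481. -281.   11.] [ 580. -198.   57.] rect [ 539.3 -249.4] [120.  43.] 35.5
box 0.53 [ 567. -224.   14.] [ 579. -199.   17.] rect [ 573.3 -211.4] [25. 12.] 88.2
clip_l 0.59 [ 240. -534.   12.] [ 580. -224.  311.] rect [ 401.1 -367.7] [459.  45.] 41.2
clip_r 0.59 [ 240. -534.   12.] [ 580. -224.  311.] rect [ 401.1 -367.7] [459.  45.] 41.2
clip_r_nose 0.71 445 468 [ 520.6 -259.9   43.7]
rim 3 ((542.2352905273438, -264.37945556640625), (4.457101821899414, 16.922508239746094), 39.1628303527832)$[0]: bad value
```

View pics/w1.png

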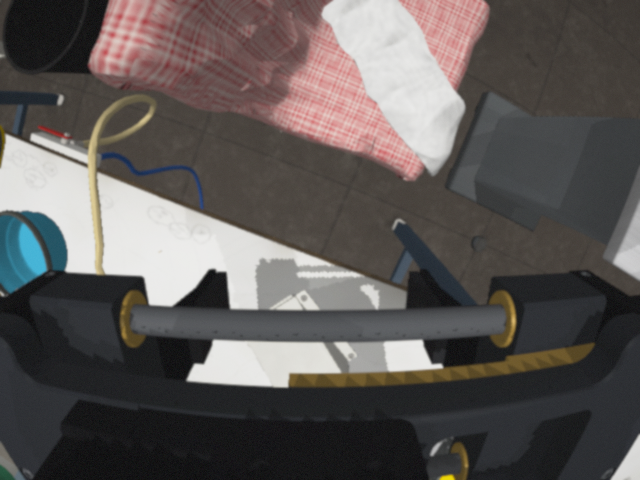

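The move was refused (probably missing keys). The wrist picture shows that the fisheye looks toward tool +x with the gripper filling the rows below 270, so it is of little use for the nest. I'll refine the nest from the top camera's depth instead and go straight to the lid.

```bash
python3 -m pendant '[{"tx":-0.1,"ty":0.107,"tz":0,"ax":0,"ay":0,"az":7,"hand":0},{"tx":-0.1,"ty":0.107,"tz":0,"ax":0,"ay":0,"az":7,"hand":0},{"tx":-0.1,"ty":0.107,"tz":0,"ax":0,"ay":0,"az":7,"hand":0},{"tx":-0.27,"ty":0.29,"tz":0,"ax":0,"ay":0,"az":13.8,"hand":0},{"tx":-0.27,"ty":0.29,"tz":0,"ax":0,"ay":0,"az":13.8,"hand":0},{"tx":-0.27,"ty":0.29,"tz":0,"ax":0,"ay":0,"az":13.8,"hand":0},{"tx":-0.27,"ty":0.29,"tz":0,"ax":0,"ay":0,"az":13.8,"hand":0},{"tx":-0.27,"ty":0.29,"tz":0,"ax":0,"ay":0,"az":13.8,"hand":0}]' 30
python3 - <<'E'
from h import *
go(540,206,190,8.4)
p=read_camera("top"); W=cloud(p); ok=p["z_map"]>0
def rect(n,c,h,z0,z1):
    m=ok&(W[...,2]>z0)&(W[...,2]<z1)&(abs(W[...,0]-c[0])<h[0])&(abs(W[...,1]-c[1])<h[1]); w=W[m]
    q=cv2.minAreaRect(w[:,:2].astype(np.float32)); print(n,len(w),np.round(q[0],1),np.round(q[1],1),round(q[2],1))
rect("plate",(507,-185),(150,125),8,70); rect("posts",(507,-185),(150,125),54,70); rect("rim+",(507,-185),(125,95),36,70)
rect("lidpanel",(540,206),(130,110),2.5,60); rect("bar",(540,206),(60,40),22,45)
for n in ["clip_l","clip_r"]:
    for r in spotter.cut_out(p,n)[:3]:
        w=W[r["pixels"]&ok]; print(n,round(r["conf"],2),np.round(np.median(w,0)))
E
```

```text
t: 2.7
tool_pos: [375.4, -209.2, 205.3]
eef_rot: [-0.218, 3.133, -0.001]
ft_force: [0.6, -0.3, -0.4]
finger_gap: 44.1
grip_force: 0.0
t [-0.2204  0.3884  0.0154] a [-0.03  0.07 -0.45] tcp [ 375.4 -209.2  205.3] q6 -1.3 t 2.7
plate 2416 [ 540.3 -223.6] [297.4 203.2] 31.4
posts 303 [ 547.7 -216.2] [268.2 158.3] 42.5
rim+ 860 [ 515.1 -181.2] [175.3 234.2] 89.8
lidpanel 6745 [539.9 205.9] [219.7 259.6] 89.9
bar 176 [539.3 206. ] [67.4 13.3] 8.8
```

```bash
python3 -m pendant '[{"tx":-0.22,"ty":0.388,"tz":0.05,"ax":0,"ay":0,"az":0,"hand":0},{"tx":-0.22,"ty":0.388,"tz":0.05,"ax":0,"ay":0,"az":0,"hand":0},{"tx":-0.22,"ty":0.388,"tz":0.05,"ax":0,"ay":0,"az":0,"hand":0},{"tx":-0.22,"ty":0.388,"tz":0.05,"ax":0,"ay":0,"az":0,"hand":0},{"tx":-0.22,"ty":0.388,"tz":0.05,"ax":0,"ay":0,"az":0,"hand":0},{"tx":-0.22,"ty":0.388,"tz":0.05,"ax":0,"ay":0,"az":0,"hand":0},{"tx":-0.22,"ty":0.388,"tz":0.05,"ax":0,"ay":0,"az":0,"hand":0},{"tx":-0.22,"ty":0.388,"tz":0.05,"ax":0,"ay":0,"az":0,"hand":0}]' 30
python3 - <<'E'
from h import *
p=read_camera("top"); save(p,"top1.png"); W=cloud(p); ok=p["z_map"]>0
go(539.3,206,18.5,8.6)
def rect(n,c,h,z0,z1):
    m=ok&(W[...,2]>z0)&(W[...,2]<z1)&(abs(W[...,0]-c[0])<h[0])&(abs(W[...,1]-c[1])<h[1]); w=W[m]
    q=cv2.minAreaRect(w[:,:2].astype(np.float32)); print(n,len(w),np.round(q[0],1),np.round(q[1],1),round(q[2],1))
    return m
rect("posts",(507,-185),(135,105),54,70); rect("rim+",(507,-185),(150,125),36,70)
for a,b in [(50,70),(36,48),(36,70)]:
    m=rect("z%d-%d"%(a,b),(507,-185),(115,112),a,b)
    n,l,s,c=cv2.connectedComponentsWithStats(m.astype(np.uint8))
    for i in range(1,n):
        if s[i,4]>8: w=W[l==i]; print(s[i,4],np.round(w.min(0)),np.round(w.max(0)))
for n in ["clip_l_nose","clip_r_nose","seat","box","nest"]:
    for r in spotter.landmark_of(p,n)[:2]:
        u,v=np.array(r["position"])*[640,480]; print(n,round(r["conf"],2),np.round(world(p,u,v,z=dict(box=12,nest=0).get(n,43.6)),1))
E
```

```text
t: 3.65
tool_pos: [522.3, 159.1, 160.1]
eef_rot: [-0.215, 3.134, -0.0]
ft_force: [1.2, -0.0, 1.9]
finger_gap: 43.4
grip_force: 0.0
t [-0.0187  0.0387  0.1404] a [ 0.05  0.19 -0.51] tcp [525.8 164.9 158.8] q6 -2.03 t 3.7
posts 740 [ 509.9 -183.7] [239.2 189.9] 6.5
rim+ 3286 [ 509.9 -183.7] [239.2 189.9] 6.5
z50-70 787 [ 509.6 -184. ] [238.2 189.9] 6.4
103 [ 607. -128.   51.] [621. -94.  68.]
71 [558. -93.  51.] [593. -80.  68.]
99 [ 579. -269.   50.] [ 612. -255.   67.]
113 [ 489. -273.   50.] [ 547. -258.   61.]
104 [ 469. -108.   50.] [528. -93.  62.]
80 [ 404. -110.   50.] [438. -98.  68.]
109 [ 425. -287.   51.] [ 458. -273.   69.]
17 [ 392. -152.   51.] [ 396. -128.   61.]
82 [ 397. -273.   50.] [ 409. -238.   67.]
z36-48 2214 [ 508.  -182.7] [235.1 184.6] 6.4
2144 [ 398. -285.   36.] [622. -82.  48.]
14 [489. -97.  36.] [508. -95.  47.]
12 [ 397. -271.   38.] [ 400. -245.   47.]
z36-70 3084 [ 509.6 -184. ] [238.2 189.9] 6.4
3083 [ 392. -287.   36.] [622. -80.  69.]
clip_l_nose 0.48 [ 503.2 -103.1   43.6]
clip_l_nose 0.46 [527.7 254.2  43.6]
clip_r_nose 0.68 [ 513.1 -267.5   43.6]
clip_r_nose 0.51 [417.7 -10.3  43.6]
seat 0.76 [ 511.5 -180.6   43.6]
box 0.59 [ 512.  -185.9   12. ]
nest 0.93 [ 519.8 -187.6    0. ]
```

```bash
python3 -m pendant '[{"tx":-0.019,"ty":0.039,"tz":0,"ax":0,"ay":0.2,"az":-0.5,"hand":0},{"tx":-0.019,"ty":0.039,"tz":0.04,"ax":0,"ay":0.2,"az":-0.5,"hand":0},{"tx":-0.019,"ty":0.039,"tz":0.09,"ax":0,"ay":0.2,"az":-0.5,"hand":0},{"tx":-0.019,"ty":0.039,"tz":0.1,"ax":0,"ay":0.2,"az":-0.5,"hand":0},{"tx":-0.019,"ty":0.039,"tz":0.1,"ax":0,"ay":0.2,"az":-0.5,"hand":0},{"tx":-0.019,"ty":0.039,"tz":0.1,"ax":0,"ay":0.2,"az":-0.5,"hand":0},{"tx":-0.019,"ty":0.039,"tz":0.1,"ax":0,"ay":0.2,"az":-0.5,"hand":0},{"tx":-0.019,"ty":0.039,"tz":0.1,"ax":0,"ay":0.2,"az":-0.5,"hand":0}]' 30
python3 - <<'E'
from h import *
go(539.3,206,18.5,8.6)
E
```

```text
t: 4.75
tool_pos: [535.8, 200.4, 62.5]
eef_rot: [-0.232, 3.133, 0.003]
ft_force: [0.2, 0.8, 0.3]
finger_gap: 43.4
grip_force: 0.0
t [-0.0042  0.0049  0.044 ] a [ 0.1   0.02 -0.14] tcp [535.8 200.4  62.5] q6 -2.06 t 4.75
```

```bash
python3 -m pendant '[{"tx":-0.004,"ty":0.005,"tz":0.03,"ax":0.1,"ay":0,"az":0,"hand":0},{"tx":-0.004,"ty":0.005,"tz":0.044,"ax":0.1,"ay":0,"az":0,"hand":0},{"tx":-0.004,"ty":0.005,"tz":0.044,"ax":0.1,"ay":0,"az":0,"hand":0},{"tx":-0.004,"ty":0.005,"tz":0.044,"ax":0.1,"ay":0,"az":0,"hand":0},{"tx":-0.004,"ty":0.005,"tz":0.044,"ax":0.1,"ay":0,"az":0,"hand":-1},{"tx":-0.004,"ty":0.005,"tz":0.044,"ax":0.1,"ay":0,"az":0,"hand":-1},{"tx":-0.004,"ty":0.005,"tz":0.044,"ax":0.1,"ay":0,"az":0,"hand":-1},{"tx":-0.004,"ty":0.005,"tz":0.044,"ax":0.1,"ay":0,"az":0,"hand":-1}]' 30
python3 - <<'E'
from h import *
print(telemetry.get_state()["ft_force"]); go(509.3,-183.8,140,6.5)
E
```

```text
t: 5.55
tool_pos: [537.9, 205.5, 16.8]
eef_rot: [0.232, -3.13, 0.002]
ft_force: [-0.9, -0.3, 0.2]
finger_gap: 19.4
grip_force: 0.0
[-0.85033031 -0.30186439  0.21261301]
t [ 0.0859 -0.381  -0.1225] a [-0.08 -0.15  1.96] tcp [537.9 205.5  16.8] q6 -2.07 t 5.55
```

```bash
python3 -m pendant '[{"tx":0,"ty":0,"tz":0,"ax":0,"ay":0,"az":0,"hand":-1},{"tx":0,"ty":0,"tz":0,"ax":0,"ay":0,"az":0,"hand":-1},{"tx":0,"ty":0,"tz":0,"ax":0,"ay":0,"az":0,"hand":-1},{"tx":0,"ty":0,"tz":0,"ax":0,"ay":0,"az":0,"hand":-1},{"tx":0,"ty":0,"tz":-0.02,"ax":0,"ay":0,"az":0,"hand":-1},{"tx":0,"ty":0,"tz":-0.06,"ax":0,"ay":0,"az":0,"hand":-1},{"tx":0,"ty":0,"tz":-0.1,"ax":0,"ay":0,"az":0,"hand":-1},{"tx":0,"ty":0,"tz":-0.12,"ax":0,"ay":0,"az":0,"hand":-1}]' 40
python3 - <<'E'
from h import *
p=read_camera("top"); W=cloud(p); ok=p["z_map"]>0; s=telemetry.get_state(); T=s["tool_pos"]
# lid underside expected ~ T.z-17..; flange/panel points
r=spotter.cut_out(p,"lid")[0]; m=r["pixels"]&ok&(W[...,2]>T[2]-17-6)&(W[...,2]<T[2]+2); w=W[m]
q=cv2.minAreaRect(w[:,:2].astype(np.float32)); print("lid",np.round(q[0],1),np.round(q[1],1),round(q[2],1),"z",np.round(np.percentile(w[:,2],[5,50,95]),1))
A=np.c_[w[:,:2]-w[:,:2].mean(0),np.ones(len(w))]; print("tilt",np.linalg.lstsq(A,w[:,2],rcond=None)[0])
go(509.3,-183.8,140,6.5)
E
```

```text
t: 6.35
tool_pos: [539.7, 206.5, 140.2]
eef_rot: [-0.233, 3.131, 0.0]
ft_force: [0.1, -0.1, -0.1]
finger_gap: 0.6
grip_force: 0.0Traceback (most recent call last):
  File "<stdin>", line 5, in <module>
    return _quantile_unchecked(
        a, q, axis, out, overwrite_input, method, keepdims, weights)
    return _ureduce(a,
                    func=_quantile_ureduce_func,
    ...<5 lines>...
                    overwrite_input=overwrite_input,
                    method=method)
    r = func(a, **kwargs)
    result = _quantile(arr,
                       quantiles=q,
    ...<2 lines>...
                       out=out,
                       weights=wgt)
    slices_having_nans = np.isnan(arr[-1, ...])
                                  ~~~^^^^^^^^^
IndexError: index -1 is out of bounds for axis 0 with size 0
```

```bash
python3 - <<'E'
from h import *
p=read_camera("scene"); cv2.imwrite("pics/s2.png",cv2.resize(p["frame"][120:340,150:400,::-1],None,fx=3,fy=2.7))
p=read_camera("wrist"); save(p,"w2.png")
p=read_camera("top"); W=cloud(p); r=spotter.cut_out(p,"lid")[0]; w=W[r["pixels"]&(p["z_map"]>0)]
q=cv2.minAreaRect(w[:,:2].astype(np.float32)); print(q,np.percentile(w[:,2],[5,50,95]))
E
```

```text
((522.236572265625, 202.9774169921875), (180.51795959472656, 163.9801788330078), 7.316225051879883) [ 2.22290081  8.27271533 14.08917686]
```

View pics/s2.png

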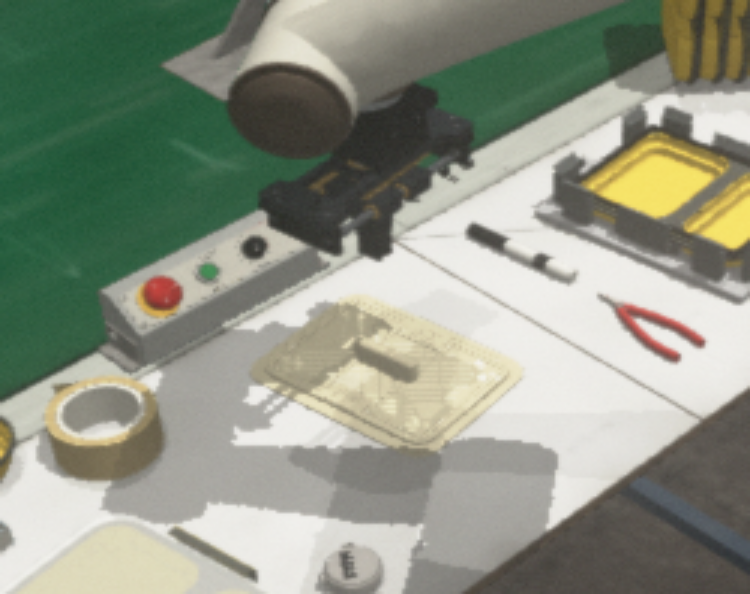

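View pics/w2.png

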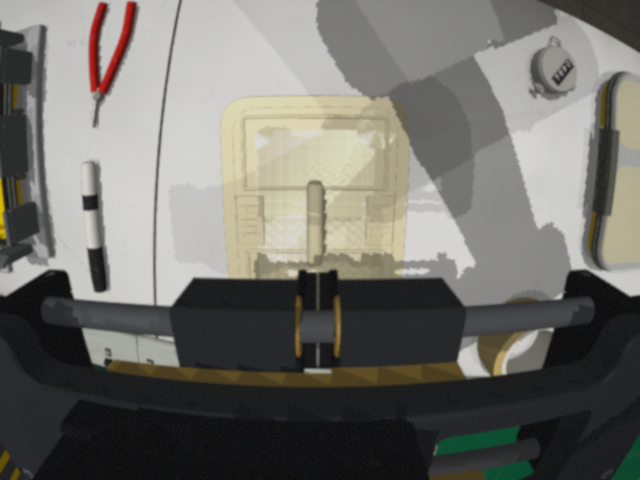

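The scene crop shows the lid still flat on the bench with its bar at (385,360), and the wrist view has the bar at (315,180–262) with the fingers shut above it: the grasp missed. I'll find out where the bar really is relative to the tool.

```bash
python3 - <<'E'
from h import *
p=read_camera("wrist"); s=telemetry.get_state(); print(np.round(s["tool_pos"],1),s["finger_gap"])
for u,v in [(315,181),(308,250),(323,250)]: print(u,v,np.round(fworld(p,u,v,31.5),1))
W=fcloud(p); m=(p["z_map"]>0)&(W[...,2]>18)&(W[...,2]<45)&(abs(W[...,0]-539)<60)&(abs(W[...,1]-206)<40); w=W[m]; print(len(w),w.min(0),w.max(0))
for u,v in [(318,280),(318,370),(318,340)]: print("finger?",u,v,np.round(W[v,u],1))
for n in ["lid_grip","pad_l","pad_r"]:
    for r in spotter.landmark_of(p,n)[:2]:
        u,v=np.array(r["position"])*[640,480]; print(n,round(r["conf"],2),round(u),round(v),np.round(fworld(p,u,v,19.5 if n=="lid_grip" else 10),1))
E
```

```text
[537.2 205.1 134.6] 0.39558010586476355
315 181 [502.  197.4  31.5]
308 250 [557.8 200.   31.5]
323 250 [556.  211.9  31.5]
1396 [505.76950695 192.92698257  18.25448385] [574.91174957 214.874255    33.50274116]
finger? 318 280 [527.7 203.8 163.1]
finger? 318 370 [697.4 228.9  -1. ]
finger? 318 340 [511.  201.4 240. ]
lid_grip 0.77 317 230 [543.1 205.3  19.5]
pad_l 0.79 381 224 [532.9 258.8  10. ]
pad_l 0.66 255 223 [548.2 151.9  10. ]
pad_r 0.79 381 224 [532.9 258.8  10. ]
pad_r 0.66 255 223 [548.2 151.9  10. ]
```

```bash
python3 - <<'E'
from h import *
go(539.3,205.5,18,8.6)
E
python3 -m pendant '[{"tx":0,"ty":0,"tz":0,"ax":0,"ay":0,"az":0,"hand":0},{"tx":0,"ty":0,"tz":0.02,"ax":0,"ay":0,"az":0,"hand":0},{"tx":0,"ty":0,"tz":0.05,"ax":0,"ay":0,"az":0,"hand":0},{"tx":0,"ty":0,"tz":0.08,"ax":0,"ay":0,"az":0,"hand":0},{"tx":0,"ty":0,"tz":0.08,"ax":0,"ay":0,"az":0,"hand":0},{"tx":0,"ty":0,"tz":0.08,"ax":0,"ay":0,"az":0,"hand":0},{"tx":0,"ty":0,"tz":0.08,"ax":0,"ay":0,"az":0,"hand":0},{"tx":0,"ty":0,"tz":0.08,"ax":0,"ay":0,"az":0,"hand":0}]' 40
python3 - <<'E'
from h import *
go(539.3,205.5,18,8.6)
E
```

```text
t [-0.0022  0.0002  0.1171] a [-0.16 -0.31 -0.14] tcp [537.7 205.4 135.1] q6 -2.07 t 6.85
t: 7.65
tool_pos: [538.9, 206.2, 58.0]
eef_rot: [0.232, -3.133, 0.001]
ft_force: [0.0, 0.3, 0.5]
finger_gap: 43.1
grip_force: 0.0
t [-0.0003 -0.0007  0.04  ] a [-0.02 -0.02 -0.12] tcp [538.9 206.2  58. ] q6 -2.07 t 7.65
```

```bash
python3 -m pendant '[{"tx":0,"ty":0,"tz":0.02,"ax":0,"ay":0,"az":0,"hand":0},{"tx":0,"ty":0,"tz":0.04,"ax":0,"ay":0,"az":0,"hand":0},{"tx":0,"ty":0,"tz":0.04,"ax":0,"ay":0,"az":0,"hand":-0.6},{"tx":0,"ty":0,"tz":0.04,"ax":0,"ay":0,"az":0,"hand":-1},{"tx":0,"ty":0,"tz":0.04,"ax":0,"ay":0,"az":0,"hand":-1},{"tx":0,"ty":0,"tz":0.04,"ax":0,"ay":0,"az":0,"hand":-1},{"tx":0,"ty":0,"tz":0.04,"ax":0,"ay":0,"az":0,"hand":-1},{"tx":0,"ty":0,"tz":0.04,"ax":0,"ay":0,"az":0,"hand":-1}]' 40
python3 -m pendant '[{"tx":0,"ty":0,"tz":0,"ax":0,"ay":0,"az":0,"hand":-1},{"tx":0,"ty":0,"tz":0,"ax":0,"ay":0,"az":0,"hand":-1},{"tx":0,"ty":0,"tz":0,"ax":0,"ay":0,"az":0,"hand":-1},{"tx":0,"ty":0,"tz":0,"ax":0,"ay":0,"az":0,"hand":-1},{"tx":0,"ty":0,"tz":0,"ax":0,"ay":0,"az":0,"hand":-1},{"tx":0,"ty":0,"tz":0,"ax":0,"ay":0,"az":0,"hand":-1},{"tx":0,"ty":0,"tz":0,"ax":0,"ay":0,"az":0,"hand":-1},{"tx":0,"ty":0,"tz":0,"ax":0,"ay":0,"az":0,"hand":-1}]' 40
```

```text
t: 8.45
tool_pos: [538.0, 205.5, 16.8]
eef_rot: [0.232, -3.13, 0.002]
ft_force: [0.4, -0.3, -0.0]
finger_gap: 4.2
grip_force: 0.0
t: 9.25
tool_pos: [537.7, 205.4, 16.3]
eef_rot: [0.232, -3.13, 0.003]
ft_force: [-0.7, -0.3, -0.0]
finger_gap: 0.7
grip_force: 0.0
```

```bash
python3 - <<'E'
from h import *
print({k:getattr(env,k) for k in dir(env) if not k.startswith("_")})
p=read_camera("wrist"); save(p,"w3.png"); W=fcloud(p)
p=read_camera("scene"); V=cloud(p); cv2.imwrite("pics/s3.png",cv2.resize(p["frame"][170:310,200:360,::-1],None,fx=4.5,fy=4))
E
```

```text
{'PlanningError': <class 'rig.PlanningError'>, 'nose_length': 8.0}
```

View pics/w3.png

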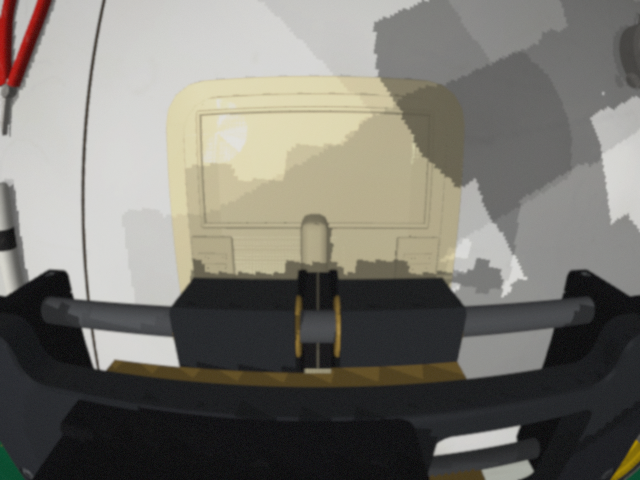

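View pics/s3.png

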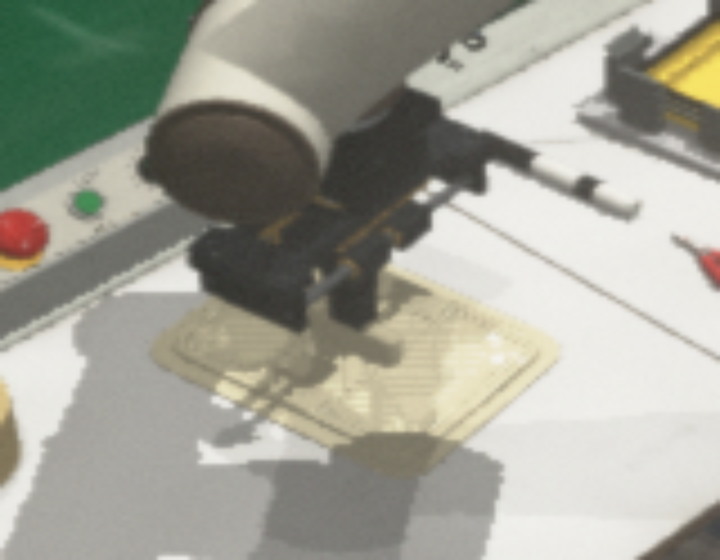

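The wrist view shows the bar end at (315,215–262) running in under the fingers. The scene crop shows the shut fingertips at (360,322), just above the bar's far half. They seem to be above the bar, so I'll measure the tip height.

```bash
python3 - <<'E'
from h import *
p=read_camera("scene"); V=cloud(p)
for v in range(236,262,2): print(v,[tuple(np.round(V[v,u]).astype(int)) for u in (276,279,282)], p["frame"][v,279])
p=read_camera("wrist"); W=fcloud(p); s=telemetry.get_state(); T=R.from_rotvec(s["eef_rot"])
for v in range(264,300,4): print(v,np.round(T.inv().apply(W[v,310]-s["tool_pos"]),0),np.round(W[v,310]),p["frame"][v,310])
E
```

```text
236 [(np.int64(501), np.int64(241), np.int64(124)), (np.int64(495), np.int64(236), np.int64(125)), (np.int64(498), np.int64(224), np.int64(115))] [84 78 63]
238 [(np.int64(497), np.int64(244), np.int64(122)), (np.int64(497), np.int64(234), np.int64(116)), (np.int64(495), np.int64(226), np.int64(112))] [93 82 65]
240 [(np.int64(526), np.int64(221), np.int64(82)), (np.int64(497), np.int64(235), np.int64(110)), (np.int64(526), np.int64(201), np.int64(70))] [64 63 58]
242 [(np.int64(531), np.int64(217), np.int64(70)), (np.int64(523), np.int64(213), np.int64(72)), (np.int64(530), np.int64(197), np.int64(57))] [65 64 60]
244 [(np.int64(531), np.int64(217), np.int64(62)), (np.int64(525), np.int64(213), np.int64(64)), (np.int64(526), np.int64(201), np.int64(55))] [61 61 56]
246 [(np.int64(533), np.int64(216), np.int64(54)), (np.int64(520), np.int64(217), np.int64(63)), (np.int64(528), np.int64(200), np.int64(46))] [64 61 57]
248 [(np.int64(531), np.int64(219), np.int64(49)), (np.int64(522), np.int64(216), np.int64(53)), (np.int64(527), np.int64(201), np.int64(40))] [64 63 57]
250 [(np.int64(
[... 662 characters left out ...]
t64(531), np.int64(211), np.int64(7)), (np.int64(522), np.int64(208), np.int64(11))] [135 130 109]
260 [(np.int64(530), np.int64(222), np.int64(8)), (np.int64(523), np.int64(218), np.int64(9)), (np.int64(516), np.int64(213), np.int64(11))] [213 204 172]
264 [ 12.  -4. -15.] [526. 200.  31.] [154 146 119]
268 [ 11.  -4. -16.] [528. 200.  33.] [104  98  81]
272 [  9.  -4. -18.] [529. 200.  34.] [62 60 51]
276 [ 10.  -4. -23.] [529. 200.  40.] [22 23 20]
280 [  9.  -4. -27.] [529. 201.  43.] [20 23 21]
284 [  9.  -4. -31.] [529. 201.  48.] [22 19 20]
288 [ 10.  -3. -37.] [529. 201.  53.] [24 24 26]
292 [ 10.  -3. -41.] [529. 201.  57.] [26 24 24]
296 [ 10.  -3. -45.] [528. 201.  62.] [26 26 25]
```

The depth shows the real fingertips about 33 mm above the bench, just over the bar top, while the reported TCP implies about 8 mm. So the true tips are roughly 24 mm higher than the reading. I'll open, go down gently 15 mm and check the tip height and force.

```bash
python3 -m pendant '[{"tx":0,"ty":0,"tz":0,"ax":0,"ay":0,"az":0,"hand":0},{"tx":0,"ty":0,"tz":0,"ax":0,"ay":0,"az":0,"hand":0},{"tx":0,"ty":0,"tz":0,"ax":0,"ay":0,"az":0,"hand":0},{"tx":0,"ty":0,"tz":0,"ax":0,"ay":0,"az":0,"hand":0},{"tx":0,"ty":0,"tz":0.005,"ax":0,"ay":0,"az":0,"hand":0},{"tx":0,"ty":0,"tz":0.01,"ax":0,"ay":0,"az":0,"hand":0},{"tx":0,"ty":0,"tz":0.015,"ax":0,"ay":0,"az":0,"hand":0},{"tx":0,"ty":0,"tz":0.015,"ax":0,"ay":0,"az":0,"hand":0}]' 40
cat > tip.py <<'E'
from h import *
p=read_camera("wrist"); W=fcloud(p); s=telemetry.get_state(); T=R.from_rotvec(s["eef_rot"])
L=T.inv().apply((W-s["tool_pos"]).reshape(-1,3)).reshape(W.shape); dark=p["frame"].max(2)<70
m=(p["z_map"]>0)&dark&(abs(L[...,0]-10)<4)&(abs(L[...,1])<40)&(L[...,2]>-50)&(L[...,2]<20)
for sgn in (-1,1):
    k=m&(sgn*L[...,1]>0); print("finger",sgn,k.sum(),"lowest world z",np.round(np.sort(W[k][:,2])[:5:2],1),"tool z",np.round(np.sort(L[k][:,2])[-5::2],1), "y",np.round(np.percentile(L[k][:,1],[5,95])))
print(np.round(s["tool_pos"],1),np.round(s["ft_force"],1),s["finger_gap"],s["t"])
E
python3 tip.py
```

```text
t: 10.25
tool_pos: [537.0, 204.9, 0.1]
eef_rot: [0.231, -3.128, 0.005]
ft_force: [-0.1, -0.2, -0.2]
finger_gap: 42.8
grip_force: 0.0
finger -1 766 lowest world z [16.6 17.3 17.7] tool z [-17.  -16.6 -15.9] y [-30. -22.]
finger 1 756 lowest world z [17.  18.  18.3] tool z [-17.7 -17.5 -16.4] y [21. 30.]
[537.3 205.1   0.6] [ 0.6 -0.1  0.2] 42.86153435153913 10.3
```

Confirmed: the tips are at tool z ≈ −16.5, i.e. world z = reported TCP z + 16.5. Down 6 mm more and close.

```bash
python3 -m pendant '[{"tx":0,"ty":0,"tz":0.003,"ax":0,"ay":0,"az":0,"hand":0},{"tx":0,"ty":0,"tz":0.006,"ax":0,"ay":0,"az":0,"hand":0},{"tx":0,"ty":0,"tz":0.006,"ax":0,"ay":0,"az":0,"hand":-1},{"tx":0,"ty":0,"tz":0.006,"ax":0,"ay":0,"az":0,"hand":-1},{"tx":0,"ty":0,"tz":0.006,"ax":0,"ay":0,"az":0,"hand":-1},{"tx":0,"ty":0,"tz":0.006,"ax":0,"ay":0,"az":0,"hand":-1},{"tx":0,"ty":0,"tz":0.006,"ax":0,"ay":0,"az":0,"hand":-1},{"tx":0,"ty":0,"tz":0.006,"ax":0,"ay":0,"az":0,"hand":-1}]' 40
python3 tip.py
```

```text
t: 11.1
tool_pos: [537.7, 205.2, -4.6]
eef_rot: [0.231, -3.13, 0.003]
ft_force: [0.2, -0.8, 0.6]
finger_gap: 12.7
grip_force: 40.0
finger -1 674 lowest world z [ 9.7 12.7 13.3] tool z [-17.8 -17.3 -14.3] y [-15.  -7.]
finger 1 640 lowest world z [12.6 12.9 13.9] tool z [-18.5 -17.5 -17.2] y [ 7. 15.]
[537.7 205.3  -4.6] [ 0.3 -0.1  0.9] 12.658020306703536 11.15
```

Gripped (gap 12.7 mm at 40 N). Lift.

```bash
python3 -m pendant '[{"tx":0,"ty":0,"tz":-0.01,"ax":0,"ay":0,"az":0,"hand":-1},{"tx":0,"ty":0,"tz":-0.03,"ax":0,"ay":0,"az":0,"hand":-1},{"tx":0,"ty":0,"tz":-0.06,"ax":0,"ay":0,"az":0,"hand":-1},{"tx":0,"ty":0,"tz":-0.09,"ax":0,"ay":0,"az":0,"hand":-1},{"tx":0,"ty":0,"tz":-0.12,"ax":0,"ay":0,"az":0,"hand":-1},{"tx":0,"ty":0,"tz":-0.12,"ax":0,"ay":0,"az":0,"hand":-1},{"tx":0,"ty":0,"tz":-0.12,"ax":0,"ay":0,"az":0,"hand":-1},{"tx":0,"ty":0,"tz":-0.12,"ax":0,"ay":0,"az":0,"hand":-1}]' 40
cat > lid.py <<'E'
from h import *
p=read_camera("top"); W=cloud(p); ok=p["z_map"]>0; s=telemetry.get_state(); T=s["tool_pos"]
r=spotter.cut_out(p,"lid")[0]; w=W[r["pixels"]&ok]
med=np.median(w[:,2]); k=w[abs(w[:,2]-med)<10]; q=cv2.minAreaRect(k[:,:2].astype(np.float32))
A=np.c_[k[:,:2]-k[:,:2].mean(0),np.ones(len(k))]
print("lid",round(r["conf"],2),np.round(q[0],1),np.round(q[1],1),round(q[2],1),"z",round(med,1),"slope",np.round(np.linalg.lstsq(A,k[:,2],rcond=None)[0],3))
E
python3 lid.py; python3 - <<'E'
from h import *
go(507,-183.8,116,6.5)
E
```

```text
t: 11.95
tool_pos: [537.0, 205.1, 114.2]
eef_rot: [0.231, -3.127, 0.004]
ft_force: [0.6, -0.4, -1.6]
finger_gap: 12.7
grip_force: 40.0
lid 0.73 [538.7 207.9] [211.7 162. ] 8.4 z 126.9 slope [ 1.00000e-03 -0.00000e+00  1.26507e+02]
t [ 0.087  -0.3802 -0.0005] a [-0.17 -0.36  1.95] tcp [537.2 205.1 113.9] q6 -2.07 t 12.05
```

```bash
python3 -m pendant '[{"tx":0.005,"ty":-0.02,"tz":0,"ax":0,"ay":0,"az":0,"hand":-1},{"tx":0.015,"ty":-0.065,"tz":0,"ax":0,"ay":0,"az":0.5,"hand":-1},{"tx":0.026,"ty":-0.113,"tz":0,"ax":0,"ay":-0.2,"az":1,"hand":-1},{"tx":0.037,"ty":-0.161,"tz":0,"ax":-0.2,"ay":-0.4,"az":1.5,"hand":-1},{"tx":0.048,"ty":-0.209,"tz":0,"ax":-0.2,"ay":-0.4,"az":1.95,"hand":-1},{"tx":0.059,"ty":-0.257,"tz":0,"ax":-0.2,"ay":-0.4,"az":1.95,"hand":-1},{"tx":0.07,"ty":-0.305,"tz":0,"ax":-0.2,"ay":-0.4,"az":1.95,"hand":-1},{"tx":0.08,"ty":-0.35,"tz":0,"ax":-0.2,"ay":-0.4,"az":1.95,"hand":-1}]' 40
python3 - <<'E'
from h import *
go(507.7,-185.5,114,6.5)
E
```

```text
t: 12.85
tool_pos: [508.8, -155.0, 115.6]
eef_rot: [-0.177, 3.135, 0.003]
ft_force: [1.6, -0.6, -1.8]
finger_gap: 12.8
grip_force: 40.0
t [ 0.0045 -0.0302  0.0015] a [ 0.11  0.1  -0.02] tcp [ 508.8 -155.   115.6] q6 -1.46 t 12.85
```

```bash
python3 -m pendant '[{"tx":0.003,"ty":-0.015,"tz":0,"ax":0,"ay":0,"az":0,"hand":-1},{"tx":0.005,"ty":-0.03,"tz":0,"ax":0,"ay":0,"az":0,"hand":-1},{"tx":0.005,"ty":-0.03,"tz":0,"ax":0,"ay":0,"az":0,"hand":-1},{"tx":0.005,"ty":-0.03,"tz":0,"ax":0,"ay":0,"az":0,"hand":-1},{"tx":0.005,"ty":-0.03,"tz":0,"ax":0,"ay":0,"az":0,"hand":-1},{"tx":0.005,"ty":-0.03,"tz":0,"ax":0,"ay":0,"az":0,"hand":-1},{"tx":0.005,"ty":-0.03,"tz":0,"ax":0,"ay":0,"az":0,"hand":-1},{"tx":0.005,"ty":-0.03,"tz":0,"ax":0,"ay":0,"az":0,"hand":-1}]' 40
python3 lid.py; python3 - <<'E'
from h import *
go(507.7,-185.5,114,6.5)
E
```

```text
t: 13.65
tool_pos: [509.0, -182.2, 116.2]
eef_rot: [-0.18, 3.133, 0.003]
ft_force: [0.4, 0.5, -1.0]
finger_gap: 12.9
grip_force: 40.0
lid 0.57 [ 481.7 -192.8] [150.5 142.1] 7.5 z 128.4 slope [2.30000e-02 1.90000e-02 1.28019e+02]
t [ 0.0016 -0.0029  0.0021] a [0.1  0.21 0.05] tcp [ 509.  -182.4  116.2] q6 -1.41 t 13.75
```

```bash
python3 -m pendant '[{"tx":0.002,"ty":-0.003,"tz":0.01,"ax":0.1,"ay":0.2,"az":0,"hand":-1},{"tx":0.002,"ty":-0.003,"tz":0.025,"ax":0.1,"ay":0.2,"az":0,"hand":-1},{"tx":0.002,"ty":-0.003,"tz":0.04,"ax":0.1,"ay":0.2,"az":0,"hand":-1},{"tx":0.002,"ty":-0.003,"tz":0.05,"ax":0.1,"ay":0.2,"az":0,"hand":-1},{"tx":0.002,"ty":-0.003,"tz":0.055,"ax":0.1,"ay":0.2,"az":0,"hand":-1},{"tx":0.002,"ty":-0.003,"tz":0.06,"ax":0.1,"ay":0.2,"az":0,"hand":-1},{"tx":0.002,"ty":-0.003,"tz":0.06,"ax":0.1,"ay":0.2,"az":0,"hand":-1},{"tx":0.002,"ty":-0.003,"tz":0.06,"ax":0.1,"ay":0.2,"az":0,"hand":-1}]' 40
```

```text
t: 14.55
tool_pos: [507.8, -185.9, 56.4]
eef_rot: [-0.179, 3.136, -0.0]
ft_force: [0.4, -0.5, -1.2]
finger_gap: 12.6
grip_force: 40.0
```

```bash
python3 - <<'E'
from h import *
p=read_camera("scene"); a=cv2.resize(p["frame"][140:250,320:440,::-1],(400,400)); p=read_camera("wrist"); b=cv2.resize(p["frame"][40:360,60:580,::-1],(400,400))
cv2.imwrite("pics/c4.png",np.hstack([a,b])); go(507.7,-185.5,50,6.5)
E
```

```text
t [0.0001 0.0004 0.0067] a [-0.02  0.07  0.02] tcp [ 507.9 -185.9   56.7] q6 -1.41 t 14.65
```

View pics/c4.png

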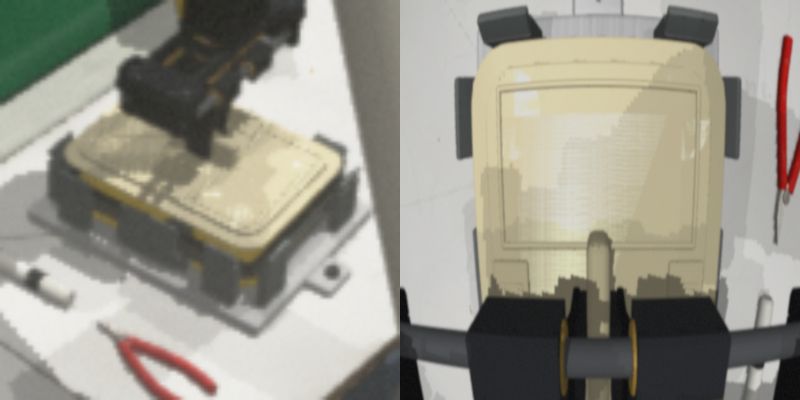

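In the left half, the lid sits level between all the guide posts. In the right half, its edges at x=472 and 724 lie evenly between the posts at 470 and 726. Lower to about 1 mm over its resting height.

```bash
python3 -m pendant '[{"tx":0,"ty":0,"tz":0.003,"ax":0,"ay":0,"az":0,"hand":-1},{"tx":0,"ty":0,"tz":0.006,"ax":0,"ay":0,"az":0,"hand":-1},{"tx":0,"ty":0,"tz":0.009,"ax":0,"ay":0,"az":0,"hand":-1},{"tx":0,"ty":0,"tz":0.011,"ax":0,"ay":0,"az":0,"hand":-1},{"tx":0,"ty":0,"tz":0.011,"ax":0,"ay":0,"az":0,"hand":-1},{"tx":0,"ty":0,"tz":0.011,"ax":0,"ay":0,"az":0,"hand":-1},{"tx":0,"ty":0,"tz":0.011,"ax":0,"ay":0,"az":0,"hand":-1},{"tx":0,"ty":0,"tz":0.011,"ax":0,"ay":0,"az":0,"hand":-1}]' 40
```

```text
t: 15.45
tool_pos: [507.8, -185.8, 45.3]
eef_rot: [-0.179, 3.136, -0.0]
ft_force: [-0.4, -0.1, 1.5]
finger_gap: 12.7
grip_force: 40.0
```

```bash
python3 -m pendant '[{"tx":0,"ty":0,"tz":0,"ax":0,"ay":0,"az":0,"hand":-0.4},{"tx":0,"ty":0,"tz":0,"ax":0,"ay":0,"az":0,"hand":-0.4},{"tx":0,"ty":0,"tz":0,"ax":0,"ay":0,"az":0,"hand":-0.4},{"tx":0,"ty":0,"tz":0,"ax":0,"ay":0,"az":0,"hand":-0.4},{"tx":0,"ty":0,"tz":-0.02,"ax":0,"ay":0,"az":0,"hand":-0.4},{"tx":0,"ty":0,"tz":-0.05,"ax":0,"ay":0,"az":0,"hand":-0.4},{"tx":0,"ty":0,"tz":-0.06,"ax":0,"ay":0,"az":0,"hand":-1},{"tx":0,"ty":0,"tz":-0.06,"ax":0,"ay":0,"az":0,"hand":-1}]' 40
cat > w.py <<'E'
from h import *
p=read_camera("wrist"); W=fcloud(p); ok=p["z_map"]>0; c=np.array([509,-184.3]); a=np.radians(6.5)
D=W[...,:2]-c; X=D[...,0]*np.cos(a)+D[...,1]*np.sin(a); Y=-D[...,0]*np.sin(a)+D[...,1]*np.cos(a)
# flange heights at near (visible) part, at y=+-75
for y in (-75,-60,60,75):
    m=ok&(abs(X+60)<20)&(abs(Y-y)<3); print("y",y,"z",np.round(np.median(W[m][:,2]),1),m.sum())
m=ok&(X<-20)&(X>-100)&(abs(W[...,2]-55)<12)&(p["frame"].min(2)>70)&(abs(Y)<95); print("edge y",np.round(np.percentile(Y[m],[.3,99.7]),1),"x min",np.round(np.percentile(X[ok&(abs(Y)<60)&(W[...,2]>40)&(W[...,2]<65)&(p["frame"].min(2)>70)&(X<0)],.5),1))
E
python3 w.py; python3 - <<'E'
from h import *
a=np.radians(6.5)
for s in (1,-1): x,y=509-s*56*np.sin(a),-185+s*56*np.cos(a); print(x,y); go(x,y,75,6.5)
E
```

```text
t: 16.25
tool_pos: [508.5, -185.9, 106.6]
eef_rot: [-0.178, 3.133, -0.001]
ft_force: [-0.3, 0.1, -0.5]
finger_gap: 16.9
grip_force: 0.0
y -75 z 53.3 527
y -60 z 58.2 603
y 60 z 58.2 568
y 75 z 53.4 531
edge y [-93.5  90.1] x min -117.0
502.66062002899724 -129.3599760821111
t [-0.0017  0.0565  0.0301] a [ 0.02  0.05 -0.01] tcp [ 507.4 -185.7  105.1] q6 -1.41 t 16.3
515.3393799710028 -240.6400239178889
t [-0.0017 -0.0555  0.0301] a [ 0.02  0.05 -0.01] tcp [ 507.4 -185.7  105.1] q6 -1.41 t 16.3
```

The lid lies level (flange top 53.4 mm at both sides). Move over the +y thumb pad with the fingers shut.

```bash
python3 -m pendant '[{"tx":-0.002,"ty":0.03,"tz":0,"ax":0,"ay":0,"az":0,"hand":-1},{"tx":-0.002,"ty":0.056,"tz":0,"ax":0,"ay":0,"az":0,"hand":-1},{"tx":-0.002,"ty":0.056,"tz":0.02,"ax":0,"ay":0,"az":0,"hand":-1},{"tx":-0.002,"ty":0.056,"tz":0.04,"ax":0,"ay":0,"az":0,"hand":-1},{"tx":-0.002,"ty":0.056,"tz":0.047,"ax":0,"ay":0,"az":0,"hand":-1},{"tx":-0.002,"ty":0.056,"tz":0.052,"ax":0,"ay":0,"az":0,"hand":-1},{"tx":-0.002,"ty":0.056,"tz":0.054,"ax":0,"ay":0,"az":0,"hand":-1},{"tx":-0.002,"ty":0.056,"tz":0.054,"ax":0,"ay":0,"az":0,"hand":-1}]' 40
python3 tip.py
```

```text
t: 17.1
tool_pos: [503.2, -130.1, 51.1]
eef_rot: [-0.178, 3.137, -0.0]
ft_force: [0.5, 0.6, 0.8]
finger_gap: 0.6
grip_force: 0.0
finger -1 610 lowest world z [59.6 60.9 68.1] tool z [-16.6  -9.4  -8.2] y [-8. -0.]
finger 1 719 lowest world z [50.8 50.9 51. ] tool z [0.4 0.5 0.7] y [ 0. 30.]
[ 503.4 -130.1   51.4] [-0.2 -0.1 -0. ] 0.40380355998436507 17.15
```

```bash
python3 -m pendant '[{"tx":0,"ty":0,"tz":0.003,"ax":0,"ay":0,"az":0,"hand":-1},{"tx":0,"ty":0,"tz":0.006,"ax":0,"ay":0,"az":0,"hand":-1},{"tx":0,"ty":0,"tz":0.007,"ax":0,"ay":0,"az":0,"hand":-1},{"tx":0,"ty":0,"tz":0.008,"ax":0,"ay":0,"az":0,"hand":-1},{"tx":0,"ty":0,"tz":0.009,"ax":0,"ay":0,"az":0,"hand":-1},{"tx":0,"ty":0,"tz":0.010,"ax":0,"ay":0,"az":0,"hand":-1},{"tx":0,"ty":0,"tz":0.010,"ax":0,"ay":0,"az":0,"hand":-1},{"tx":0,"ty":0,"tz":0.010,"ax":0,"ay":0,"az":0,"hand":-1}]' 40
```

```text
t: 17.95
tool_pos: [503.4, -130.0, 41.4]
eef_rot: [-0.179, 3.136, -0.0]
ft_force: [-0.3, -0.4, 2.7]
finger_gap: 0.5
grip_force: 1.5
```

```bash
python3 -m pendant '[{"tx":0,"ty":0,"tz":0.0005,"ax":0,"ay":0,"az":0,"hand":-1},{"tx":0,"ty":0,"tz":0.001,"ax":0,"ay":0,"az":0,"hand":-1},{"tx":0,"ty":0,"tz":0.0015,"ax":0,"ay":0,"az":0,"hand":-1},{"tx":0,"ty":0,"tz":0.002,"ax":0,"ay":0,"az":0,"hand":-1},{"tx":0,"ty":0,"tz":0.0025,"ax":0,"ay":0,"az":0,"hand":-1},{"tx":0,"ty":0,"tz":0.003,"ax":0,"ay":0,"az":0,"hand":-1},{"tx":0,"ty":0,"tz":0.003,"ax":0,"ay":0,"az":0,"hand":-1},{"tx":0,"ty":0,"tz":0.003,"ax":0,"ay":0,"az":0,"hand":-1}]' 40
```

```text
t: 18.75
tool_pos: [503.6, -130.2, 38.6]
eef_rot: [-0.179, 3.135, -0.001]
ft_force: [-0.9, -0.6, 5.8]
finger_gap: 0.5
grip_force: 2.9
```

```bash
python3 -m pendant '[{"tx":0,"ty":0,"tz":0.0005,"ax":0,"ay":0,"az":0,"hand":-1},{"tx":0,"ty":0,"tz":0.001,"ax":0,"ay":0,"az":0,"hand":-1},{"tx":0,"ty":0,"tz":0.0015,"ax":0,"ay":0,"az":0,"hand":-1},{"tx":0,"ty":0,"tz":0.002,"ax":0,"ay":0,"az":0,"hand":-1},{"tx":0,"ty":0,"tz":0.002,"ax":0,"ay":0,"az":0,"hand":-1},{"tx":0,"ty":0,"tz":0.002,"ax":0,"ay":0,"az":0,"hand":-1},{"tx":0,"ty":0,"tz":0.002,"ax":0,"ay":0,"az":0,"hand":-1},{"tx":0,"ty":0,"tz":0.002,"ax":0,"ay":0,"az":0,"hand":-1}]' 40
```

```text
t: 19.55
tool_pos: [503.2, -129.8, 36.4]
eef_rot: [-0.179, 3.136, -0.0]
ft_force: [0.0, 1.6, 5.7]
finger_gap: 0.7
grip_force: 2.9
```

```bash
python3 -m pendant '[{"tx":0,"ty":0,"tz":0.0003,"ax":0,"ay":0,"az":0,"hand":-1},{"tx":0,"ty":0,"tz":0.0006,"ax":0,"ay":0,"az":0,"hand":-1},{"tx":0,"ty":0,"tz":0.0009,"ax":0,"ay":0,"az":0,"hand":-1},{"tx":0,"ty":0,"tz":0.001,"ax":0,"ay":0,"az":0,"hand":-1},{"tx":0,"ty":0,"tz":0.001,"ax":0,"ay":0,"az":0,"hand":-1},{"tx":0,"ty":0,"tz":0.001,"ax":0,"ay":0,"az":0,"hand":-1},{"tx":0,"ty":0,"tz":0.001,"ax":0,"ay":0,"az":0,"hand":-1},{"tx":0,"ty":0,"tz":0.001,"ax":0,"ay":0,"az":0,"hand":-1}]' 40
```

```text
t: 20.35
tool_pos: [503.2, -129.8, 35.8]
eef_rot: [-0.179, 3.136, -0.0]
ft_force: [-0.2, 1.1, 8.0]
finger_gap: 0.7
grip_force: 4.3
```

```bash
python3 -m pendant '[{"tx":0,"ty":0,"tz":0.0003,"ax":0,"ay":0,"az":0,"hand":-1},{"tx":0,"ty":0,"tz":0.0006,"ax":0,"ay":0,"az":0,"hand":-1},{"tx":0,"ty":0,"tz":0.0009,"ax":0,"ay":0,"az":0,"hand":-1},{"tx":0,"ty":0,"tz":0.001,"ax":0,"ay":0,"az":0,"hand":-1},{"tx":0,"ty":0,"tz":0.001,"ax":0,"ay":0,"az":0,"hand":-1},{"tx":0,"ty":0,"tz":0.001,"ax":0,"ay":0,"az":0,"hand":-1},{"tx":0,"ty":0,"tz":0.001,"ax":0,"ay":0,"az":0,"hand":-1},{"tx":0,"ty":0,"tz":0.001,"ax":0,"ay":0,"az":0,"hand":-1}]' 40; python3 w.py
```

```text
t: 21.15
tool_pos: [503.3, -129.8, 35.3]
eef_rot: [-0.179, 3.136, -0.0]
ft_force: [-2.0, 1.8, 11.7]
finger_gap: 0.0
grip_force: 6.0
y -75 z 54.7 321
y -60 z 58.1 886
y 60 z 50.2 1161
y 75 z 44.7 892
edge y [-92.6  90.9] x min -117.0
```

```bash
python3 -m pendant '[{"tx":0,"ty":0,"tz":0.0003,"ax":0,"ay":0,"az":0,"hand":-1},{"tx":0,"ty":0,"tz":0.0006,"ax":0,"ay":0,"az":0,"hand":-1},{"tx":0,"ty":0,"tz":0.0009,"ax":0,"ay":0,"az":0,"hand":-1},{"tx":0,"ty":0,"tz":0.001,"ax":0,"ay":0,"az":0,"hand":-1},{"tx":0,"ty":0,"tz":0.001,"ax":0,"ay":0,"az":0,"hand":-1},{"tx":0,"ty":0,"tz":0.001,"ax":0,"ay":0,"az":0,"hand":-1},{"tx":0,"ty":0,"tz":0.001,"ax":0,"ay":0,"az":0,"hand":-1},{"tx":0,"ty":0,"tz":0.001,"ax":0,"ay":0,"az":0,"hand":-1}]' 40; python3 w.py | sed -n 4p
```

```text
t: 22.0
tool_pos: [503.3, -129.7, 34.5]
eef_rot: [-0.179, 3.136, -0.0]
ft_force: [-2.6, 1.3, 13.6]
finger_gap: 0.2
grip_force: 6.7
y 75 z 43.8 905
```

```bash
python3 -m pendant '[{"tx":0,"ty":0,"tz":0.0003,"ax":0,"ay":0,"az":0,"hand":-1},{"tx":0,"ty":0,"tz":0.0006,"ax":0,"ay":0,"az":0,"hand":-1},{"tx":0,"ty":0,"tz":0.0008,"ax":0,"ay":0,"az":0,"hand":-1},{"tx":0,"ty":0,"tz":0.001,"ax":0,"ay":0,"az":0,"hand":-1},{"tx":0,"ty":0,"tz":0.001,"ax":0,"ay":0,"az":0,"hand":-1},{"tx":0,"ty":0,"tz":0.001,"ax":0,"ay":0,"az":0,"hand":-1},{"tx":0,"ty":0,"tz":0.001,"ax":0,"ay":0,"az":0,"hand":-1},{"tx":0,"ty":0,"tz":0.001,"ax":0,"ay":0,"az":0,"hand":-1}]' 40; python3 w.py | sed -n 4p
```

```text
t: 22.85
tool_pos: [503.3, -129.7, 34.0]
eef_rot: [-0.18, 3.136, -0.0]
ft_force: [-4.5, 2.1, 16.1]
finger_gap: 0.6
grip_force: 8.2
y 75 z 43.3 916
```

```bash
cat > clip.py <<'E'
from h import *
c=np.array([509,-184.3]); a=np.radians(6.5)
for cam in ("wrist","top","scene"):
    p=read_camera(cam); W=(fcloud if cam=="wrist" else cloud)(p); D=W[...,:2]-c
    X=D[...,0]*np.cos(a)+D[...,1]*np.sin(a); Y=-D[...,0]*np.sin(a)+D[...,1]*np.cos(a)
    for s in (1,-1):
        m=(p["z_map"]>0)&(p["frame"].max(2)<150)&(abs(X)<29)&(W[...,2]>50)&(W[...,2]<60)&(s*Y>74)&(s*Y<100)
        if m.sum()>5: print(cam,s,m.sum(),"Y",np.round(np.percentile(Y[m],[10,50,90]),1),"ztop",round(float(np.percentile(W[...,2][m],95)),1))
E
python3 clip.py
```

```text
wrist 1 870 Y [78.4 81.4 84.7] ztop 56.7
wrist -1 407 Y [-90.3 -87.9 -86.1] ztop 56.1
top 1 69 Y [80.9 85.2 88.6] ztop 58.4
top -1 75 Y [-88.5 -86.1 -83.8] ztop 58.1
scene 1 36 Y [84.5 87.6 92.3] ztop 58.5
scene -1 17 Y [-88.8 -85.3 -82.2] ztop 58.2
```

Clip +y seems to be back upright (its inner face is at 78–85, against 86–90 at the spread side). Raise the tool and check that the edge stays down.

```bash
python3 -m pendant '[{"tx":0,"ty":0,"tz":-0.003,"ax":0,"ay":0,"az":0,"hand":-1},{"tx":0,"ty":0,"tz":-0.006,"ax":0,"ay":0,"az":0,"hand":-1},{"tx":0,"ty":0,"tz":-0.01,"ax":0,"ay":0,"az":0,"hand":-1},{"tx":0,"ty":0,"tz":-0.01,"ax":0,"ay":0,"az":0,"hand":-1},{"tx":0,"ty":0,"tz":-0.01,"ax":0,"ay":0,"az":0,"hand":-1},{"tx":0,"ty":0,"tz":-0.01,"ax":0,"ay":0,"az":0,"hand":-1},{"tx":0,"ty":0,"tz":-0.01,"ax":0,"ay":0,"az":0,"hand":-1},{"tx":0,"ty":0,"tz":-0.01,"ax":0,"ay":0,"az":0,"hand":-1}]' 40; python3 w.py; python3 clip.py
```

```text
t: 23.85
tool_pos: [503.0, -130.0, 41.9]
eef_rot: [0.178, -3.136, -0.0]
ft_force: [-0.5, -0.2, -0.5]
finger_gap: 0.7
grip_force: 0.0
y -75 z 55.8 349
y -60 z 59.0 868
y 60 z 49.7 1079
y 75 z 44.0 840
edge y [-92.6  91. ] x min -117.0
wrist 1 905 Y [78.5 81.5 84.9] ztop 56.6
wrist -1 430 Y [-88.9 -87.2 -85.8] ztop 56.7
top 1 69 Y [82.  85.5 88.8] ztop 59.0
top -1 50 Y [-87.2 -85.1 -83.5] ztop 58.4
scene 1 37 Y [84.3 86.9 90.5] ztop 58.4
```

Side +y is caught (flange 44.0 mm with no tool force). Move over to the −y pad.

```bash
python3 -m pendant '[{"tx":0,"ty":0,"tz":-0.03,"ax":0,"ay":0,"az":0,"hand":-1},{"tx":0,"ty":0,"tz":-0.055,"ax":0,"ay":0,"az":0,"hand":-1},{"tx":0,"ty":-0.04,"tz":-0.055,"ax":0,"ay":0,"az":0,"hand":-1},{"tx":0,"ty":-0.08,"tz":-0.055,"ax":0,"ay":0,"az":0,"hand":-1},{"tx":0,"ty":-0.112,"tz":-0.055,"ax":0,"ay":0,"az":0,"hand":-1},{"tx":0,"ty":-0.112,"tz":-0.04,"ax":0,"ay":0,"az":0,"hand":-1},{"tx":0,"ty":-0.112,"tz":-0.02,"ax":0,"ay":0,"az":0,"hand":-1},{"tx":0,"ty":-0.112,"tz":-0.01,"ax":0,"ay":0,"az":0,"hand":-1}]' 40; python3 w.py
python3 - <<'E'
from h import *
go(515.3,-241,43,6.5)
E
```

```text
t: 24.85
tool_pos: [514.6, -241.3, 50.4]
eef_rot: [0.176, -3.134, -0.002]
ft_force: [-0.4, 0.6, -0.5]
finger_gap: 0.2
grip_force: 0.0
y -75 z 55.7 1008
y -60 z 59.1 1105
y 60 z 49.7 528
y 75 z 44.0 389
edge y [-94.   88.7] x min -117.2
t [-0.0014 -0.0003  0.0063] a [ 0.11 -0.26 -0.04] tcp [ 513.9 -240.9   49.3] q6 -1.3 t 24.9
```

```bash
python3 -m pendant '[{"tx":-0.001,"ty":0,"tz":0.002,"ax":0.1,"ay":-0.2,"az":0,"hand":-1},{"tx":-0.001,"ty":0,"tz":0.004,"ax":0.1,"ay":-0.2,"az":0,"hand":-1},{"tx":-0.001,"ty":0,"tz":0.005,"ax":0.1,"ay":-0.2,"az":0,"hand":-1},{"tx":-0.001,"ty":0,"tz":0.006,"ax":0.1,"ay":-0.2,"az":0,"hand":-1},{"tx":-0.001,"ty":0,"tz":0.007,"ax":0.1,"ay":-0.2,"az":0,"hand":-1},{"tx":-0.001,"ty":0,"tz":0.008,"ax":0.1,"ay":-0.2,"az":0,"hand":-1},{"tx":-0.001,"ty":0,"tz":0.009,"ax":0.1,"ay":-0.2,"az":0,"hand":-1},{"tx":-0.001,"ty":0,"tz":0.009,"ax":0.1,"ay":-0.2,"az":0,"hand":-1}]' 40; python3 -m pendant '[{"tx":0,"ty":0,"tz":0.0005,"ax":0,"ay":0,"az":0,"hand":-1},{"tx":0,"ty":0,"tz":0.001,"ax":0,"ay":0,"az":0,"hand":-1},{"tx":0,"ty":0,"tz":0.0015,"ax":0,"ay":0,"az":0,"hand":-1},{"tx":0,"ty":0,"tz":0.002,"ax":0,"ay":0,"az":0,"hand":-1},{"tx":0,"ty":0,"tz":0.0025,"ax":0,"ay":0,"az":0,"hand":-1},{"tx":0,"ty":0,"tz":0.003,"ax":0,"ay":0,"az":0,"hand":-1},{"tx":0,"ty":0,"tz":0.003,"ax":0,"ay":0,"az":0,"hand":-1},{"tx":0,"ty":0,"tz":0.003,"ax":0,"ay":0,"az":0,"hand":-1}]' 40; python3 w.py
```

```text
t: 25.7
tool_pos: [516.9, -241.2, 43.3]
eef_rot: [-0.178, 3.133, -0.003]
ft_force: [-1.6, 0.3, 1.2]
finger_gap: 0.4
grip_force: 0.7
t: 26.5
tool_pos: [517.0, -241.4, 40.3]
eef_rot: [-0.178, 3.132, -0.003]
ft_force: [0.1, -2.4, 5.2]
finger_gap: 0.7
grip_force: 2.3
y -75 z 52.0 1088
y -60 z 55.7 1223
y 60 z 49.3 569
y 75 z 43.9 421
edge y [-94.   88.6] x min -117.0
```

```bash
python3 -m pendant '[{"tx":0,"ty":0,"tz":0.0005,"ax":0,"ay":0,"az":0,"hand":-1},{"tx":0,"ty":0,"tz":0.001,"ax":0,"ay":0,"az":0,"hand":-1},{"tx":0,"ty":0,"tz":0.0015,"ax":0,"ay":0,"az":0,"hand":-1},{"tx":0,"ty":0,"tz":0.002,"ax":0,"ay":0,"az":0,"hand":-1},{"tx":0,"ty":0,"tz":0.0025,"ax":0,"ay":0,"az":0,"hand":-1},{"tx":0,"ty":0,"tz":0.003,"ax":0,"ay":0,"az":0,"hand":-1},{"tx":0,"ty":0,"tz":0.003,"ax":0,"ay":0,"az":0,"hand":-1},{"tx":0,"ty":0,"tz":0.003,"ax":0,"ay":0,"az":0,"hand":-1}]' 40; python3 w.py
```

```text
t: 27.35
tool_pos: [517.1, -241.6, 37.9]
eef_rot: [-0.179, 3.132, -0.004]
ft_force: [-1.8, -3.0, 8.4]
finger_gap: 0.9
grip_force: 3.9
y -75 z 49.5 1076
y -60 z 53.3 1243
y 60 z 49.0 605
y 75 z 43.9 432
edge y [-94.2  88.6] x min -117.1
```

```bash
python3 -m pendant '[{"tx":0,"ty":0,"tz":0.0005,"ax":0,"ay":0,"az":0,"hand":-1},{"tx":0,"ty":0,"tz":0.001,"ax":0,"ay":0,"az":0,"hand":-1},{"tx":0,"ty":0,"tz":0.0015,"ax":0,"ay":0,"az":0,"hand":-1},{"tx":0,"ty":0,"tz":0.0015,"ax":0,"ay":0,"az":0,"hand":-1},{"tx":0,"ty":0,"tz":0.0015,"ax":0,"ay":0,"az":0,"hand":-1},{"tx":0,"ty":0,"tz":0.0015,"ax":0,"ay":0,"az":0,"hand":-1},{"tx":0,"ty":0,"tz":0.0015,"ax":0,"ay":0,"az":0,"hand":-1},{"tx":0,"ty":0,"tz":0.0015,"ax":0,"ay":0,"az":0,"hand":-1}]' 40; python3 w.py
```

```text
t: 28.2
tool_pos: [517.1, -241.7, 37.2]
eef_rot: [-0.179, 3.132, -0.004]
ft_force: [-2.4, -2.4, 11.1]
finger_gap: 0.3
grip_force: 5.9
y -75 z 48.8 1086
y -60 z 52.7 1244
y 60 z 48.9 591
y 75 z 43.9 414
edge y [-94.2  88.6] x min -117.2
```

```bash
python3 -m pendant '[{"tx":0,"ty":0,"tz":0.0005,"ax":0,"ay":0,"az":0,"hand":-1},{"tx":0,"ty":0,"tz":0.001,"ax":0,"ay":0,"az":0,"hand":-1},{"tx":0,"ty":0,"tz":0.0015,"ax":0,"ay":0,"az":0,"hand":-1},{"tx":0,"ty":0,"tz":0.0015,"ax":0,"ay":0,"az":0,"hand":-1},{"tx":0,"ty":0,"tz":0.0015,"ax":0,"ay":0,"az":0,"hand":-1},{"tx":0,"ty":0,"tz":0.0015,"ax":0,"ay":0,"az":0,"hand":-1},{"tx":0,"ty":0,"tz":0.0015,"ax":0,"ay":0,"az":0,"hand":-1},{"tx":0,"ty":0,"tz":0.0015,"ax":0,"ay":0,"az":0,"hand":-1}]' 40; python3 w.py; python3 clip.py|head -2
```

```text
t: 29.05
tool_pos: [517.2, -241.6, 34.7]
eef_rot: [-0.179, 3.132, -0.004]
ft_force: [-2.1, -3.4, 6.6]
finger_gap: 0.4
grip_force: 3.3
y -75 z 46.0 1061
y -60 z 50.1 1217
y 60 z 48.7 624
y 75 z 43.9 444
edge y [-94.1  88.7] x min -117.0
wrist 1 856 Y [77.8 80.  83.3] ztop 56.5
wrist -1 859 Y [-96.8 -93.7 -90.6] ztop 54.3
```

```bash
python3 -m pendant '[{"tx":0,"ty":0,"tz":0.0005,"ax":0,"ay":0,"az":0,"hand":-1},{"tx":0,"ty":0,"tz":0.001,"ax":0,"ay":0,"az":0,"hand":-1},{"tx":0,"ty":0,"tz":0.0015,"ax":0,"ay":0,"az":0,"hand":-1},{"tx":0,"ty":0,"tz":0.0015,"ax":0,"ay":0,"az":0,"hand":-1},{"tx":0,"ty":0,"tz":0.0015,"ax":0,"ay":0,"az":0,"hand":-1},{"tx":0,"ty":0,"tz":0.0015,"ax":0,"ay":0,"az":0,"hand":-1},{"tx":0,"ty":0,"tz":0.0015,"ax":0,"ay":0,"az":0,"hand":-1},{"tx":0,"ty":0,"tz":0.0015,"ax":0,"ay":0,"az":0,"hand":-1}]' 40; python3 w.py|head -4; python3 clip.py|head -2
```

```text
t: 30.05
tool_pos: [517.3, -241.7, 33.6]
eef_rot: [-0.179, 3.132, -0.004]
ft_force: [-1.5, -3.0, 10.0]
finger_gap: 0.8
grip_force: 4.3
y -75 z 44.8 1070
y -60 z 49.0 1251
y 60 z 48.6 648
y 75 z 43.9 435
wrist 1 822 Y [77.8 79.9 83.4] ztop 56.5
wrist -1 852 Y [-96.7 -93.5 -90.5] ztop 54.4
```

```bash
python3 -m pendant '[{"tx":0,"ty":0,"tz":0.0003,"ax":0,"ay":0,"az":0,"hand":-1},{"tx":0,"ty":0,"tz":0.0006,"ax":0,"ay":0,"az":0,"hand":-1},{"tx":0,"ty":0,"tz":0.0009,"ax":0,"ay":0,"az":0,"hand":-1},{"tx":0,"ty":0,"tz":0.001,"ax":0,"ay":0,"az":0,"hand":-1},{"tx":0,"ty":0,"tz":0.001,"ax":0,"ay":0,"az":0,"hand":-1},{"tx":0,"ty":0,"tz":0.001,"ax":0,"ay":0,"az":0,"hand":-1},{"tx":0,"ty":0,"tz":0.001,"ax":0,"ay":0,"az":0,"hand":-1},{"tx":0,"ty":0,"tz":0.001,"ax":0,"ay":0,"az":0,"hand":-1}]' 40; python3 w.py|head -4; python3 clip.py|head -2
```

```text
t: 31.05
tool_pos: [517.3, -241.7, 33.3]
eef_rot: [-0.179, 3.132, -0.004]
ft_force: [-2.4, -2.0, 12.2]
finger_gap: 0.2
grip_force: 6.1
y -75 z 44.5 1088
y -60 z 48.7 1249
y 60 z 48.5 642
y 75 z 43.8 447
wrist 1 795 Y [77.8 79.9 83.5] ztop 56.4
wrist -1 864 Y [-96.7 -93.5 -90.4] ztop 54.4
```

```bash
python3 -m pendant '[{"tx":0,"ty":0,"tz":0.0003,"ax":0,"ay":0,"az":0,"hand":-1},{"tx":0,"ty":0,"tz":0.0006,"ax":0,"ay":0,"az":0,"hand":-1},{"tx":0,"ty":0,"tz":0.0009,"ax":0,"ay":0,"az":0,"hand":-1},{"tx":0,"ty":0,"tz":0.0012,"ax":0,"ay":0,"az":0,"hand":-1},{"tx":0,"ty":0,"tz":0.0012,"ax":0,"ay":0,"az":0,"hand":-1},{"tx":0,"ty":0,"tz":0.0012,"ax":0,"ay":0,"az":0,"hand":-1},{"tx":0,"ty":0,"tz":0.0012,"ax":0,"ay":0,"az":0,"hand":-1},{"tx":0,"ty":0,"tz":0.0012,"ax":0,"ay":0,"az":0,"hand":-1}]' 40; python3 w.py|head -4; python3 clip.py|head -2
```

```text
t: 32.05
tool_pos: [517.3, -241.7, 33.0]
eef_rot: [-0.18, 3.132, -0.005]
ft_force: [-3.5, -1.1, 16.9]
finger_gap: -0.2
grip_force: 8.7
y -75 z 44.1 1079
y -60 z 48.5 1251
y 60 z 48.5 645
y 75 z 43.9 447
wrist 1 783 Y [77.8 80.  83.3] ztop 56.6
wrist -1 872 Y [-96.6 -93.5 -90.4] ztop 54.4
```

```bash
python3 -m pendant '[{"tx":0,"ty":0,"tz":0.0003,"ax":0,"ay":0,"az":0,"hand":-1},{"tx":0,"ty":0,"tz":0.0006,"ax":0,"ay":0,"az":0,"hand":-1},{"tx":0,"ty":0,"tz":0.0009,"ax":0,"ay":0,"az":0,"hand":-1},{"tx":0,"ty":0,"tz":0.001,"ax":0,"ay":0,"az":0,"hand":-1},{"tx":0,"ty":0,"tz":0.001,"ax":0,"ay":0,"az":0,"hand":-1},{"tx":0,"ty":0,"tz":0.001,"ax":0,"ay":0,"az":0,"hand":-1},{"tx":0,"ty":0,"tz":0.001,"ax":0,"ay":0,"az":0,"hand":-1},{"tx":0,"ty":0,"tz":0.001,"ax":0,"ay":0,"az":0,"hand":-1}]' 40; python3 w.py|head -4; python3 clip.py|head -2
```

```text
t: 33.05
tool_pos: [517.3, -241.7, 32.8]
eef_rot: [-0.18, 3.131, -0.005]
ft_force: [-5.4, 0.1, 23.2]
finger_gap: 0.4
grip_force: 10.9
y -75 z 44.1 1071
y -60 z 48.3 1253
y 60 z 48.4 646
y 75 z 43.9 443
wrist 1 776 Y [77.7 79.8 83.6] ztop 56.4
wrist -1 859 Y [-96.6 -93.5 -90.6] ztop 54.5
```

The −y side is at the catch height with 23 N, and the tool is pushing sideways by 5 N. Take out the side load (tool +x = world −x) and add only a touch more downward.

```bash
python3 -m pendant '[{"tx":0.0003,"ty":0,"tz":0,"ax":0,"ay":0,"az":0,"hand":-1},{"tx":0.0006,"ty":0,"tz":0,"ax":0,"ay":0,"az":0,"hand":-1},{"tx":0.001,"ty":0,"tz":0,"ax":0,"ay":0,"az":0,"hand":-1},{"tx":0.001,"ty":0,"tz":0,"ax":0,"ay":0,"az":0,"hand":-1},{"tx":0.001,"ty":0,"tz":0.0002,"ax":0,"ay":0,"az":0,"hand":-1},{"tx":0.001,"ty":0,"tz":0.0004,"ax":0,"ay":0,"az":0,"hand":-1},{"tx":0.001,"ty":0,"tz":0.0004,"ax":0,"ay":0,"az":0,"hand":-1},{"tx":0.001,"ty":0,"tz":0.0004,"ax":0,"ay":0,"az":0,"hand":-1}]' 40; python3 w.py|head -4; python3 clip.py|head -2; python3 -c "
from h import *
s=telemetry.get_state(); print(s['ft_force'],s['wrist_torque'],s['tool_pos'])"
```

```text
t: 34.05
tool_pos: [517.4, -241.8, 32.8]
eef_rot: [-0.181, 3.129, -0.006]
ft_force: [-6.0, 0.7, 23.5]
finger_gap: 0.3
grip_force: 11.3
y -75 z 44.1 1067
y -60 z 48.3 1254
y 60 z 48.4 660
y 75 z 43.8 441
wrist 1 770 Y [77.8 79.9 83.4] ztop 56.5
wrist -1 856 Y [-96.6 -93.4 -90.4] ztop 54.4
[-4.68616134  1.21659674 22.0378626 ] [ 0.30478257  1.44376989 -0.01323485] [ 517.3342205  -241.74810217   32.83304684]
```

Nothing is yielding, so check whether some other part of the gripper (the finger carriers) touches the clip or a guide post.

```bash
python3 - <<'E'
from h import *
p=read_camera("wrist"); W=fcloud(p); s=telemetry.get_state(); T=R.from_rotvec(s["eef_rot"])
L=T.inv().apply((W-s["tool_pos"]).reshape(-1,3)).reshape(W.shape); ok=(p["z_map"]>0)&(p["frame"].max(2)<80)
for y0 in range(-70,71,10):
    k=ok&(abs(L[...,1]-y0)<4)&(L[...,0]>-15)&(L[...,0]<40)&(L[...,2]<-18.5)&(L[...,2]>-120)
    if k.sum()>10: z=L[k][:,2]; print(y0,k.sum(),"low tool z",np.round(np.percentile(z,[99,95]),0),"world z",np.round(np.percentile(W[k][:,2],1)),"x",np.round(np.median(L[k][z>np.percentile(z,90)][:,0])))
img=p["frame"][200:380,120:520,::-1]; cv2.imwrite("pics/w5.png",cv2.resize(img,(800,360)))
E
```

```text
-70 580 low tool z [-100. -101.] world z 133.0 x 33.0
-60 512 low tool z [-101. -102.] world z 134.0 x 33.0
-50 690 low tool z [-101. -102.] world z 134.0 x 33.0
-40 1062 low tool z [-20. -20.] world z 52.0 x 18.0
-30 2876 low tool z [-19. -95.] world z 52.0 x 37.0
-20 3499 low tool z [-94. -97.] world z 126.0 x 38.0
-10 3941 low tool z [-26. -94.] world z 59.0 x 37.0
0 2793 low tool z [-21. -28.] world z 54.0 x 9.0
10 3744 low tool z [-27. -94.] world z 60.0 x 37.0
20 3353 low tool z [-94. -96.] world z 126.0 x 38.0
30 2449 low tool z [-94. -96.] world z 126.0 x 38.0
40 645 low tool z [-100. -101.] world z 132.0 x 33.0
50 638 low tool z [ -25. -100.] world z 57.0 x 32.0
60 556 low tool z [-101. -102.] world z 133.0 x 33.0
70 576 low tool z [-100. -101.] world z 132.0 x 33.0
```

View pics/w5.png

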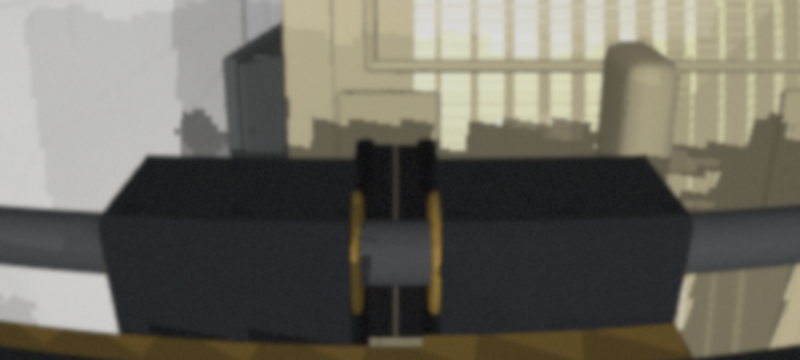

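The view shows the fingers centred about 2 mm to the bar's side of the pad (px 396 against pad 389). Nothing else is touching (the carriers are at 126 mm), and the clip is spread with the flange right at its nose tip. I'll back off, straighten the tool, and press 5 mm nearer the clip for better leverage.

```bash
python3 -m pendant '[{"tx":0,"ty":0,"tz":-0.003,"ax":0,"ay":0,"az":0,"hand":-1},{"tx":0,"ty":0,"tz":-0.008,"ax":0,"ay":0,"az":0,"hand":-1},{"tx":0,"ty":0,"tz":-0.014,"ax":0,"ay":0,"az":0,"hand":-1},{"tx":0,"ty":0,"tz":-0.02,"ax":0,"ay":0,"az":0,"hand":-1},{"tx":0,"ty":0,"tz":-0.02,"ax":0,"ay":0,"az":0,"hand":-1},{"tx":0,"ty":0,"tz":-0.02,"ax":0,"ay":0,"az":0,"hand":-1},{"tx":0,"ty":0,"tz":-0.02,"ax":0,"ay":0,"az":0,"hand":-1},{"tx":0,"ty":0,"tz":-0.02,"ax":0,"ay":0,"az":0,"hand":-1}]' 40; python3 w.py; python3 clip.py|head -2; python3 - <<'E'
from h import *
go(514,-247.0,45,6.5)
E
```

```text
t: 35.1
tool_pos: [515.5, -241.1, 48.6]
eef_rot: [-0.178, 3.134, -0.002]
ft_force: [-0.5, -0.1, -0.5]
finger_gap: 0.6
grip_force: 0.0
y -75 z 45.2 910
y -60 z 49.4 1045
y 60 z 48.6 575
y 75 z 43.9 392
edge y [-94.1  88.7] x min -117.2
wrist 1 1140 Y [78.  80.6 83.8] ztop 56.6
wrist -1 856 Y [-96.7 -93.5 -90.6] ztop 54.3
t [ 0.0023 -0.0056  0.0038] a [-0.09  0.18  0.01] tcp [ 515.6 -241.2   48.8] q6 -1.31 t 35.3
```

Unpressed, the edge stays at 45.2 mm with the clip still spread, so it is held at the nose tip. I'll check the lid's tilt and offset in the nest before pressing again.

```bash
cat > pl.py <<'E'
from h import *
c=np.array([509,-184.3]); a=np.radians(6.5)
def f(cam):
    p=read_camera(cam); W=(fcloud if cam=="wrist" else cloud)(p); D=W[...,:2]-c
    return p,W[...,2],D[...,0]*np.cos(a)+D[...,1]*np.sin(a),-D[...,0]*np.sin(a)+D[...,1]*np.cos(a)
for cam in ("wrist","top","scene"):
    p,Z,X,Y=f(cam); ok=(p["z_map"]>0)&(p["frame"].min(2)>60)
    for x0 in (-100,-80,-60,-40,-20,0,20,40,60,80,100):
        o=[]
        for y0 in (-75,-60,-30,30,60,75):
            m=ok&(abs(X-x0)<6)&(abs(Y-y0)<2.5)&(abs(Z-47)<9); o.append(round(float(np.median(Z[m])),1) if m.sum()>3 else None)
        if any(o): print(cam,x0,o)
p,Z,X,Y=f("wrist"); im=p["frame"].astype(int)
lid=(p["z_map"]>0)&(im[...,0]-im[...,2]>20)&(abs(Z-44.5)<3)
for x0 in (-80,-60,-40): m=lid&(abs(X-x0)<5); print("edges",x0,np.round(np.percentile(Y[m],[1,99]),1))
E
python3 pl.py
```

```text
wrist -100 [44.8, 44.7, 44.5, 44.2, 43.9, 39.8]
wrist -80 [45.0, 49.3, 49.2, 48.8, 48.6, 43.7]
wrist -60 [45.1, 49.4, 49.1, 48.8, 48.6, 43.9]
wrist -40 [45.3, 49.4, 49.2, 48.8, 48.4, 44.0]
wrist -20 [45.2, 50.7, 49.2, 48.8, 49.6, 46.7]
wrist 0 [45.0, 51.8, 49.2, 49.0, 50.8, 46.5]
wrist 20 [None, None, None, 48.8, 50.7, 46.2]
wrist 40 [None, None, None, 49.2, 48.8, 44.0]
wrist 60 [None, 49.5, None, 49.1, 48.8, 44.1]
wrist 80 [None, None, None, None, None, 44.3]
top -100 [None, 45.7, 45.1, None, None, None]
top -80 [44.1, 49.8, 48.8, None, None, None]
top -60 [44.7, 51.7, 50.1, None, None, None]
top -40 [45.2, 49.8, 49.9, None, None, None]
top -20 [44.8, 49.0, 50.7, None, None, None]
top 0 [None, None, 50.9, None, None, None]
top 20 [None, None, 49.7, None, None, None]
top 40 [None, None, 50.3, None, None, None]
top 60 [None, None, 50.7, None, None, None]
scene -100 [None, None, None, 42.8, 46.4, 43.9]
scene -80 [None, 49.3, 46.5, 47.8, 48.7, None]
scene -60 [None, None, 51.2, 50.1, 48.7, None]
scene -40 [None, 49.7, None, 50.1, 49.7, None]
scene -20 [None, None, None, None, 50.1, None]
scene 0 [None, None, None, 50.6, 52.9, None]
scene 20 [None, None, None, 49.5, 48.7, None]
scene 40 [None, 49.1, None, 49.1, 49.4, 44.0]
scene 60 [None, None, 49.5, 49.1, None, 44.0]
scene 80 [None, 50.8, 50.5, 46.9, 48.9, None]
scene 100 [None, None, 43.5, None, 46.0, None]
edges -80 [-84.8  76.1]
edges -60 [-84.8  76. ]
edges -40 [-84.7  76.2]
```

```bash
python3 - <<'E'
from h import *
c=np.array([509,-184.3]); a=np.radians(6.5)
p=read_camera("wrist"); W=fcloud(p); D=W[...,:2]-c; Z=W[...,2]; X=D[...,0]*np.cos(a)+D[...,1]*np.sin(a); Y=-D[...,0]*np.sin(a)+D[...,1]*np.cos(a)
im=p["frame"].astype(int); dk=(p["z_map"]>0)&(im.max(2)<120)
for s in (1,-1):
    for n,x0,x1 in (("post",-100,-45),("clip",-30,0),("clip",0,30),("post",45,100)):
        for z0 in (48,53,58,63):
            m=dk&(X>x0)&(X<x1)&(s*Y>70)&(s*Y<105)&(abs(Z-z0)<2.5)
            if m.sum()>8: print(s,n,x0,"z",z0,m.sum(),np.round(np.percentile(s*Y[m],[3,50,97]),1))
for sX in (-1,):
    m=dk&(X<-100)&(X>-130)&(abs(Z-60)<6)&(abs(Y)<90); print("X posts",np.round(np.percentile(X[m],[3,97]),1))
E
```

```text
1 post -100 z 48 310 [79.8 80.9 81.9]
1 post -100 z 53 463 [80.1 81.9 83.9]
1 post -100 z 58 585 [82.1 84.7 87.1]
1 post -100 z 63 453 [85.4 87.6 90.1]
1 clip -30 z 48 440 [74.3 76.5 82.1]
1 clip -30 z 53 522 [77.4 80.1 84.3]
1 clip -30 z 58 169 [80.4 83.  84.8]
1 clip 0 z 48 257 [74.4 76.3 78.7]
1 clip 0 z 53 282 [77.3 80.  83.4]
1 clip 0 z 58 78 [80.3 82.8 84.4]
1 post 45 z 48 112 [80.3 81.4 88.5]
1 post 45 z 53 128 [80.4 82.5 89.2]
1 post 45 z 58 87 [82.6 84.9 87.9]
-1 post -100 z 48 111 [84.8 85.1 85.6]
-1 post -100 z 53 421 [85.1 86.3 87.9]
-1 post -100 z 58 656 [87.  89.  91.1]
-1 post -100 z 63 844 [90.5 92.8 95.7]
-1 clip -30 z 48 683 [72.3 87.9 93.2]
-1 clip -30 z 53 839 [70.6 93.6 97.1]
-1 clip 0 z 48 84 [71.9 85.1 89.9]
-1 clip 0 z 53 17 [70.2 90.8 93.4]
X posts [-118.2 -109.3]
```

The posts are centred at Y = −2.4 while the lid is at −4.35. The lid has slid 2 mm toward −y against the posts, so clip_r must spread too far. I'll push the bar gently toward +y with the shut fingers to centre it.

```bash
python3 -m pendant '[{"tx":0.001,"ty":0.015,"tz":0,"ax":0,"ay":0,"az":0,"hand":-1},{"tx":0.001,"ty":0.03,"tz":0,"ax":0,"ay":0,"az":0,"hand":-1},{"tx":0.001,"ty":0.035,"tz":0,"ax":0,"ay":0,"az":0,"hand":-1},{"tx":0.001,"ty":0.036,"tz":0,"ax":0,"ay":0,"az":0,"hand":-1},{"tx":0.001,"ty":0.037,"tz":0,"ax":0,"ay":0,"az":0,"hand":-1},{"tx":0.001,"ty":0.038,"tz":0,"ax":0,"ay":0,"az":0,"hand":-1},{"tx":0.001,"ty":0.038,"tz":0,"ax":0,"ay":0,"az":0,"hand":-1},{"tx":0.001,"ty":0.038,"tz":0,"ax":0,"ay":0,"az":0,"hand":-1}]' 40; python3 pl.py | tail -2
```

```text
t: 36.35
tool_pos: [510.4, -203.8, 48.8]
eef_rot: [-0.178, 3.133, -0.002]
ft_force: [-0.4, -0.5, -0.5]
finger_gap: 0.2
grip_force: 0.0
edges -60 [-84.8  76.3]
edges -40 [-84.3  76.3]
```

```bash
python3 -m pendant '[{"tx":0,"ty":0.001,"tz":0,"ax":0,"ay":0,"az":0,"hand":-1},{"tx":0,"ty":0.002,"tz":0,"ax":0,"ay":0,"az":0,"hand":-1},{"tx":0,"ty":0.003,"tz":0,"ax":0,"ay":0,"az":0,"hand":-1},{"tx":0,"ty":0.0035,"tz":0,"ax":0,"ay":0,"az":0,"hand":-1},{"tx":0,"ty":0.004,"tz":0,"ax":0,"ay":0,"az":0,"hand":-1},{"tx":0,"ty":0.0045,"tz":0,"ax":0,"ay":0,"az":0,"hand":-1},{"tx":0,"ty":0.0045,"tz":0,"ax":0,"ay":0,"az":0,"hand":-1},{"tx":0,"ty":0.0045,"tz":0,"ax":0,"ay":0,"az":0,"hand":-1}]' 40; python3 pl.py | tail -2
```

```text
t: 37.35
tool_pos: [510.2, -200.7, 49.7]
eef_rot: [-0.179, 3.132, -0.006]
ft_force: [-0.5, -7.9, 1.9]
finger_gap: 0.4
grip_force: 4.0
edges -60 [67.7 77.4]
edges -40 [67.6 77.1]
```

```bash
python3 -m pendant '[{"tx":0,"ty":0.0005,"tz":0,"ax":0,"ay":0,"az":0,"hand":-1},{"tx":0,"ty":0.001,"tz":0,"ax":0,"ay":0,"az":0,"hand":-1},{"tx":0,"ty":0.0015,"tz":0,"ax":0,"ay":0,"az":0,"hand":-1},{"tx":0,"ty":0.002,"tz":0,"ax":0,"ay":0,"az":0,"hand":-1},{"tx":0,"ty":0.002,"tz":0,"ax":0,"ay":0,"az":0,"hand":-1},{"tx":0,"ty":0.002,"tz":0,"ax":0,"ay":0,"az":0,"hand":-1},{"tx":0,"ty":0.002,"tz":0,"ax":0,"ay":0,"az":0,"hand":-1},{"tx":0,"ty":0.002,"tz":0,"ax":0,"ay":0,"az":0,"hand":-1}]' 40; python3 pl.py | tail -2; python3 w.py|head -4
```

```text
t: 38.35
tool_pos: [510.4, -199.0, 50.0]
eef_rot: [-0.18, 3.131, -0.007]
ft_force: [-1.1, -8.9, 2.5]
finger_gap: 0.0
grip_force: 4.6
edges -60 [69.  78.8]
edges -40 [69.1 78.3]
y -75 z 58.5 992
y -60 z 62.0 1081
y 60 z 50.4 773
y 75 z 44.2 683
```

The lid is centred now (+y edge at 78.6) and the −y side has risen to its clip's slope. Go back to the −y pad and press again, slightly nearer the clip.

```bash
python3 -m pendant '[{"tx":0,"ty":-0.004,"tz":-0.005,"ax":0,"ay":0,"az":0,"hand":-1},{"tx":0,"ty":-0.01,"tz":-0.015,"ax":0,"ay":0,"az":0,"hand":-1},{"tx":0,"ty":-0.03,"tz":-0.015,"ax":0,"ay":0,"az":0,"hand":-1},{"tx":0,"ty":-0.045,"tz":-0.012,"ax":0,"ay":0,"az":0,"hand":-1},{"tx":0,"ty":-0.045,"tz":-0.006,"ax":0,"ay":0,"az":0,"hand":-1},{"tx":0,"ty":-0.045,"tz":-0.002,"ax":0,"ay":0,"az":0,"hand":-1},{"tx":0,"ty":-0.045,"tz":0,"ax":0,"ay":0,"az":0,"hand":-1},{"tx":0,"ty":-0.045,"tz":0,"ax":0,"ay":0,"az":0,"hand":-1}]' 40; python3 pl.py | tail -1; python3 w.py|head -4
python3 - <<'E'
from h import *
go(515,-243.5,45,6.5)
E
```

```text
t: 39.4
tool_pos: [514.3, -241.3, 48.3]
eef_rot: [-0.179, 3.134, -0.002]
ft_force: [0.6, 0.2, -0.5]
finger_gap: 0.3
grip_force: 0.0
edges -40 [69.4 78.6]
y -75 z 53.8 1066
y -60 z 57.7 1108
y 60 z 49.8 553
y 75 z 44.1 517
t [ 0.0002 -0.0018  0.0042] a [-0.11  0.22  0.03] tcp [ 515.  -241.6   49.2] q6 -1.3 t 39.65
```

```bash
python3 -m pendant '[{"tx":0,"ty":-0.002,"tz":0.002,"ax":-0.1,"ay":0.2,"az":0,"hand":-1},{"tx":0,"ty":-0.002,"tz":0.004,"ax":-0.1,"ay":0.2,"az":0,"hand":-1},{"tx":0,"ty":-0.002,"tz":0.006,"ax":-0.1,"ay":0.2,"az":0,"hand":-1},{"tx":0,"ty":-0.002,"tz":0.007,"ax":-0.1,"ay":0.2,"az":0,"hand":-1},{"tx":0,"ty":-0.002,"tz":0.008,"ax":-0.1,"ay":0.2,"az":0,"hand":-1},{"tx":0,"ty":-0.002,"tz":0.009,"ax":-0.1,"ay":0.2,"az":0,"hand":-1},{"tx":0,"ty":-0.002,"tz":0.01,"ax":-0.1,"ay":0.2,"az":0,"hand":-1},{"tx":0,"ty":-0.002,"tz":0.01,"ax":-0.1,"ay":0.2,"az":0,"hand":-1}]' 40; python3 pl.py | tail -1; python3 w.py|head -4; python3 clip.py|head -2
```

```text
t: 40.45
tool_pos: [515.1, -244.2, 39.4]
eef_rot: [-0.179, 3.136, -0.001]
ft_force: [-2.2, -1.6, 3.8]
finger_gap: 0.6
grip_force: 2.3
edges -40 [68.1 78.4]
y -75 z 50.7 1153
y -60 z 54.9 1248
y 60 z 49.5 559
y 75 z 44.0 537
wrist 1 765 Y [80.3 82.3 85.8] ztop 55.9
wrist -1 1140 Y [-91.5 -87.2 -77.2] ztop 56.0
```

Clip_l reads about 2.3 mm outward, so the lid is now a touch too far to +y. Drag it back about 1 mm while pressing further.

```bash
python3 -m pendant '[{"tx":0,"ty":0,"tz":0.001,"ax":0,"ay":0,"az":0,"hand":-1},{"tx":0,"ty":-0.0005,"tz":0.001,"ax":0,"ay":0,"az":0,"hand":-1},{"tx":0,"ty":-0.001,"tz":0.001,"ax":0,"ay":0,"az":0,"hand":-1},{"tx":0,"ty":-0.0015,"tz":0.001,"ax":0,"ay":0,"az":0,"hand":-1},{"tx":0,"ty":-0.0015,"tz":0.001,"ax":0,"ay":0,"az":0,"hand":-1},{"tx":0,"ty":-0.0015,"tz":0.0015,"ax":0,"ay":0,"az":0,"hand":-1},{"tx":0,"ty":-0.0015,"tz":0.002,"ax":0,"ay":0,"az":0,"hand":-1},{"tx":0,"ty":-0.0015,"tz":0.002,"ax":0,"ay":0,"az":0,"hand":-1}]' 40; python3 pl.py | tail -1; python3 w.py|head -4; python3 clip.py|head -2
```

```text
t: 41.65
tool_pos: [515.1, -244.5, 37.7]
eef_rot: [0.179, -3.136, -0.001]
ft_force: [-2.4, 3.1, 7.7]
finger_gap: 0.4
grip_force: 4.3
edges -40 [-76.5  78.3]
y -75 z 48.9 1136
y -60 z 53.2 1206
y 60 z 49.2 578
y 75 z 44.0 547
wrist 1 701 Y [80.1 82.3 86.1] ztop 55.9
wrist -1 861 Y [-93.7 -90.3 -87.2] ztop 55.5
```

```bash
cat > q.py <<'E'
from h import *
c=np.array([509,-184.3]); a=np.radians(6.5)
p=read_camera("wrist"); W=fcloud(p); D=W[...,:2]-c; Z=W[...,2]; X=D[...,0]*np.cos(a)+D[...,1]*np.sin(a); Y=-D[...,0]*np.sin(a)+D[...,1]*np.cos(a)
ok=p["z_map"]>0; im=p["frame"].astype(int)
z=lambda y: round(float(np.median(Z[ok&(abs(X+60)<20)&(abs(Y-y)<3)])),1)
e=np.percentile(Y[ok&(im[...,0]-im[...,2]>20)&(abs(Z-44.5)<3)&(abs(X+50)<15)],99)
k=[round(float(np.median(s*Y[ok&(im.max(2)<150)&(abs(X)<29)&(Z>50)&(Z<60)&(s*Y>74)&(s*Y<100)])),1) for s in (1,-1)]
print("z-,z+",z(-75),z(75),"edge+",round(e,1),"clip l,r",k)
E
python3 -m pendant '[{"tx":0,"ty":-0.001,"tz":0,"ax":0,"ay":0,"az":0,"hand":-1},{"tx":0,"ty":-0.0015,"tz":0,"ax":0,"ay":0,"az":0,"hand":-1},{"tx":0,"ty":-0.002,"tz":0,"ax":0,"ay":0,"az":0,"hand":-1},{"tx":0,"ty":-0.0025,"tz":0,"ax":0,"ay":0,"az":0,"hand":-1},{"tx":0,"ty":-0.0025,"tz":0,"ax":0,"ay":0,"az":0,"hand":-1},{"tx":0,"ty":-0.0025,"tz":0,"ax":0,"ay":0,"az":0,"hand":-1},{"tx":0,"ty":-0.0025,"tz":0,"ax":0,"ay":0,"az":0,"hand":-1},{"tx":0,"ty":-0.0025,"tz":0,"ax":0,"ay":0,"az":0,"hand":-1}]' 40; python3 q.py
```

```text
t: 42.85
tool_pos: [515.6, -246.1, 37.6]
eef_rot: [-0.178, 3.136, 0.003]
ft_force: [-1.5, 8.0, 9.0]
finger_gap: 0.8
grip_force: 4.7
z-,z+ 48.8 44.0 edge+ 78.2 clip l,r [82.5, 90.5]
```

```bash
python3 -m pendant '[{"tx":0,"ty":0,"tz":0.0004,"ax":0,"ay":0,"az":0,"hand":-1},{"tx":0,"ty":0,"tz":0.0008,"ax":0,"ay":0,"az":0,"hand":-1},{"tx":0,"ty":-0.0005,"tz":0.001,"ax":0,"ay":0,"az":0,"hand":-1},{"tx":0,"ty":-0.001,"tz":0.001,"ax":0,"ay":0,"az":0,"hand":-1},{"tx":0,"ty":-0.0015,"tz":0.001,"ax":0,"ay":0,"az":0,"hand":-1},{"tx":0,"ty":-0.0015,"tz":0.001,"ax":0,"ay":0,"az":0,"hand":-1},{"tx":0,"ty":-0.0015,"tz":0.001,"ax":0,"ay":0,"az":0,"hand":-1},{"tx":0,"ty":-0.0015,"tz":0.001,"ax":0,"ay":0,"az":0,"hand":-1}]' 40; python3 q.py
```

```text
t: 43.7
tool_pos: [516.1, -248.6, 36.1]
eef_rot: [-0.178, 3.136, 0.001]
ft_force: [-1.1, 4.3, 6.1]
finger_gap: 0.9
grip_force: 2.6
z-,z+ 47.1 43.9 edge+ 77.9 clip l,r [82.8, 91.1]
```

```bash
cat > sl.py <<'E'
from h import *
c=np.array([509,-184.3]); a=np.radians(6.5)
p=read_camera("wrist"); W=fcloud(p); D=W[...,:2]-c; Z=W[...,2]; X=D[...,0]*np.cos(a)+D[...,1]*np.sin(a); Y=-D[...,0]*np.sin(a)+D[...,1]*np.cos(a)
dk=(p["z_map"]>0)&(p["frame"].max(2)<120)
for s,n,x0,x1 in ((1,"post",-100,-45),(1,"clip",-30,30),(-1,"post",-100,-45)):
    print(s,n,[(z0,np.round(np.percentile(s*Y[dk&(X>x0)&(X<x1)&(s*Y>70)&(s*Y<105)&(abs(Z-z0)<2.5)],[3,50,97]),1).tolist()) for z0 in (48,53,58)])
cv2.imwrite("pics/w6.png",cv2.resize(p["frame"][180:320,130:530,::-1],(800,280),interpolation=cv2.INTER_CUBIC))
E
python3 sl.py
```

```text
1 post [(48, [79.7, 80.9, 81.8]), (53, [79.9, 81.7, 83.9]), (58, [82.1, 84.7, 87.3])]
1 clip [(48, [76.2, 78.3, 84.2]), (53, [79.6, 82.7, 87.0]), (58, [83.4, 85.2, 86.8])]
-1 post [(48, [84.9, 85.2, 85.5]), (53, [85.0, 86.3, 87.9]), (58, [87.0, 89.1, 91.2])]
```

View pics/w6.png

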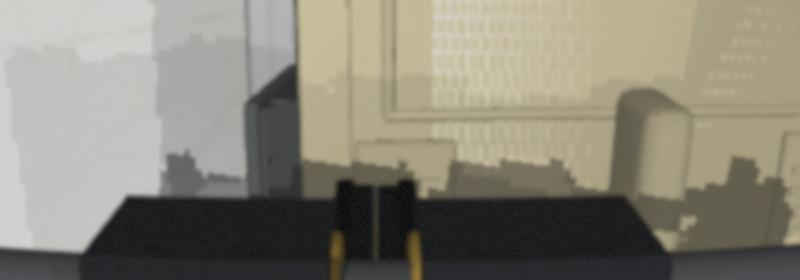

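Clip_l leans out about 2–3 mm and the finger (px 335–415) slid outward over the pad (355–455) instead of dragging the lid. I'll nudge the bar back about 1 mm from the +y side instead, then press straight down.

```bash
python3 -m pendant '[{"tx":0,"ty":0.002,"tz":-0.02,"ax":0,"ay":0,"az":0,"hand":-1},{"tx":0,"ty":0.02,"tz":-0.045,"ax":0,"ay":0,"az":0,"hand":-1},{"tx":0,"ty":0.055,"tz":-0.05,"ax":0,"ay":0,"az":0,"hand":-1},{"tx":0,"ty":0.092,"tz":-0.045,"ax":0,"ay":0,"az":0,"hand":-1},{"tx":0,"ty":0.092,"tz":-0.025,"ax":0,"ay":0,"az":0,"hand":-1},{"tx":0,"ty":0.092,"tz":-0.015,"ax":0,"ay":0,"az":0,"hand":-1},{"tx":0,"ty":0.092,"tz":-0.015,"ax":0,"ay":0,"az":0,"hand":-1},{"tx":0,"ty":0.092,"tz":-0.015,"ax":0,"ay":0,"az":0,"hand":-1}]' 40; python3 q.py
python3 - <<'E'
from h import *
go(507,-169.2,48,6.5)
E
```

```text
t: 44.6
tool_pos: [505.4, -158.5, 50.7]
eef_rot: [0.177, -3.136, 0.0]
ft_force: [-0.6, -0.2, -0.5]
finger_gap: 0.6
grip_force: 0.0
z-,z+ 47.4 44.0 edge+ 78.3 clip l,r [83.4, 90.3]
t [-0.0001 -0.0107  0.0031] a [-0.02  0.02 -0.04] tcp [ 505.7 -158.6   51.1] q6 -1.46 t 44.65
```

```bash
python3 -m pendant '[{"tx":0,"ty":-0.008,"tz":0.002,"ax":0,"ay":0,"az":0,"hand":-1},{"tx":0,"ty":-0.01,"tz":0.002,"ax":0,"ay":0,"az":0,"hand":-1},{"tx":0,"ty":-0.011,"tz":0.002,"ax":0,"ay":0,"az":0,"hand":-1},{"tx":0,"ty":-0.012,"tz":0.002,"ax":0,"ay":0,"az":0,"hand":-1},{"tx":0,"ty":-0.013,"tz":0.002,"ax":0,"ay":0,"az":0,"hand":-1},{"tx":0,"ty":-0.0135,"tz":0.002,"ax":0,"ay":0,"az":0,"hand":-1},{"tx":0,"ty":-0.0135,"tz":0.002,"ax":0,"ay":0,"az":0,"hand":-1},{"tx":0,"ty":-0.0135,"tz":0.002,"ax":0,"ay":0,"az":0,"hand":-1}]' 40; python3 q.py
```

```text
t: 45.45
tool_pos: [506.6, -170.1, 49.1]
eef_rot: [0.179, -3.136, -0.002]
ft_force: [-0.2, 5.4, 2.5]
finger_gap: 0.7
grip_force: 3.0
z-,z+ 47.3 43.9 edge+ 78.2 clip l,r [83.5, 90.4]
```

```bash
python3 -m pendant '[{"tx":0,"ty":-0.0005,"tz":0,"ax":0,"ay":0,"az":0,"hand":-1},{"tx":0,"ty":-0.001,"tz":0,"ax":0,"ay":0,"az":0,"hand":-1},{"tx":0,"ty":-0.0015,"tz":0,"ax":0,"ay":0,"az":0,"hand":-1},{"tx":0,"ty":-0.002,"tz":0,"ax":0,"ay":0,"az":0,"hand":-1},{"tx":0,"ty":-0.0025,"tz":0,"ax":0,"ay":0,"az":0,"hand":-1},{"tx":0,"ty":-0.0025,"tz":0,"ax":0,"ay":0,"az":0,"hand":-1},{"tx":0,"ty":-0.0025,"tz":0,"ax":0,"ay":0,"az":0,"hand":-1},{"tx":0,"ty":-0.0025,"tz":0,"ax":0,"ay":0,"az":0,"hand":-1}]' 40; python3 q.py
```

```text
t: 46.3
tool_pos: [506.7, -170.9, 49.0]
eef_rot: [0.178, -3.136, -0.005]
ft_force: [-1.6, 13.0, 3.4]
finger_gap: 0.6
grip_force: 6.6
z-,z+ 47.0 43.9 edge+ 77.5 clip l,r [82.6, 91.3]
```

```bash
python3 -m pendant '[{"tx":0,"ty":-0.0004,"tz":0,"ax":0,"ay":0,"az":0,"hand":-1},{"tx":0,"ty":-0.0008,"tz":0,"ax":0,"ay":0,"az":0,"hand":-1},{"tx":0,"ty":-0.0012,"tz":0,"ax":0,"ay":0,"az":0,"hand":-1},{"tx":0,"ty":-0.0012,"tz":0,"ax":0,"ay":0,"az":0,"hand":-1},{"tx":0,"ty":-0.0012,"tz":0,"ax":0,"ay":0,"az":0,"hand":-1},{"tx":0,"ty":-0.0012,"tz":0,"ax":0,"ay":0,"az":0,"hand":-1},{"tx":0,"ty":-0.0012,"tz":0,"ax":0,"ay":0,"az":0,"hand":-1},{"tx":0,"ty":-0.0012,"tz":0,"ax":0,"ay":0,"az":0,"hand":-1}]' 40; python3 q.py
```

```text
t: 47.15
tool_pos: [506.8, -171.8, 48.9]
eef_rot: [0.178, -3.136, -0.006]
ft_force: [-1.8, 14.1, 3.1]
finger_gap: 0.9
grip_force: 7.4
z-,z+ 46.8 43.9 edge+ 76.9 clip l,r [81.6, 92.2]
```

```bash
python3 -m pendant '[{"tx":0,"ty":-0.0006,"tz":0,"ax":0,"ay":0,"az":0,"hand":-1},{"tx":0,"ty":-0.0006,"tz":0,"ax":0,"ay":0,"az":0,"hand":-1},{"tx":0,"ty":0.006,"tz":-0.01,"ax":0,"ay":0,"az":0,"hand":-1},{"tx":0,"ty":0.004,"tz":-0.032,"ax":0,"ay":0,"az":0,"hand":-1},{"tx":0,"ty":-0.035,"tz":-0.032,"ax":0,"ay":0,"az":0,"hand":-1},{"tx":0,"ty":-0.07,"tz":-0.028,"ax":0,"ay":0,"az":0,"hand":-1},{"tx":0,"ty":-0.07,"tz":-0.01,"ax":0,"ay":0,"az":0,"hand":-1},{"tx":0,"ty":-0.07,"tz":0,"ax":0,"ay":0,"az":0,"hand":-1}]' 40; python3 q.py; python3 sl.py
python3 - <<'E'
from h import *
go(515,-243,40,6.5)
E
```

```text
t: 48.0
tool_pos: [514.4, -245.4, 48.2]
eef_rot: [0.175, -3.136, -0.0]
ft_force: [0.4, 0.3, 0.1]
finger_gap: 0.6
grip_force: 0.0
z-,z+ 55.6 44.0 edge+ 76.7 clip l,r [81.0, 85.6]
1 post [(48, [80.0, 80.9, 81.8]), (53, [80.0, 81.8, 84.0]), (58, [82.1, 84.7, 87.4])]
1 clip [(48, [74.6, 76.8, 82.5]), (53, [77.9, 80.5, 84.5]), (58, [81.1, 83.4, 85.5])]
-1 post [(48, [85.0, 85.2, 85.4]), (53, [85.1, 86.3, 88.0]), (58, [86.9, 89.1, 91.1])]
t [-0.0015  0.001   0.0075] a [ 0.06 -0.21  0.  ] tcp [ 513.7 -244.2   47.5] q6 -1.3 t 48.1
```

Clip_l is upright again and the lid is 1.4 mm inside its −y limit. Press straight down on the −y pad.

```bash
python3 -m pendant '[{"tx":-0.001,"ty":0.001,"tz":0.002,"ax":0,"ay":-0.2,"az":0,"hand":-1},{"tx":-0.001,"ty":0.001,"tz":0.004,"ax":0,"ay":-0.2,"az":0,"hand":-1},{"tx":-0.001,"ty":0.001,"tz":0.0055,"ax":0,"ay":-0.2,"az":0,"hand":-1},{"tx":-0.001,"ty":0.001,"tz":0.007,"ax":0,"ay":-0.2,"az":0,"hand":-1},{"tx":-0.001,"ty":0.001,"tz":0.008,"ax":0,"ay":-0.2,"az":0,"hand":-1},{"tx":-0.001,"ty":0.001,"tz":0.009,"ax":0,"ay":-0.2,"az":0,"hand":-1},{"tx":-0.001,"ty":0.001,"tz":0.01,"ax":0,"ay":-0.2,"az":0,"hand":-1},{"tx":-0.001,"ty":0.001,"tz":0.011,"ax":0,"ay":-0.2,"az":0,"hand":-1}]' 40; python3 q.py
```

```text
t: 48.9
tool_pos: [516.6, -243.7, 38.6]
eef_rot: [-0.179, 3.132, -0.001]
ft_force: [-0.2, 1.1, 7.1]
finger_gap: 0.5
grip_force: 3.3
z-,z+ 50.1 43.9 edge+ 76.6 clip l,r [80.3, 90.0]
```

```bash
python3 -m pendant '[{"tx":0,"ty":0,"tz":0.0005,"ax":0,"ay":0,"az":0,"hand":-1},{"tx":0,"ty":0,"tz":0.001,"ax":0,"ay":0,"az":0,"hand":-1},{"tx":0,"ty":0,"tz":0.0015,"ax":0,"ay":0,"az":0,"hand":-1},{"tx":0,"ty":0,"tz":0.002,"ax":0,"ay":0,"az":0,"hand":-1},{"tx":0,"ty":0,"tz":0.0025,"ax":0,"ay":0,"az":0,"hand":-1},{"tx":0,"ty":0,"tz":0.003,"ax":0,"ay":0,"az":0,"hand":-1},{"tx":0,"ty":0,"tz":0.0035,"ax":0,"ay":0,"az":0,"hand":-1},{"tx":0,"ty":0,"tz":0.0035,"ax":0,"ay":0,"az":0,"hand":-1}]' 40; python3 q.py
```

```text
t: 49.75
tool_pos: [516.7, -243.9, 35.1]
eef_rot: [-0.179, 3.132, -0.001]
ft_force: [-0.1, -0.5, 4.9]
finger_gap: 0.5
grip_force: 2.9
z-,z+ 46.4 43.9 edge+ 76.2 clip l,r [80.1, 93.2]
```

```bash
python3 -m pendant '[{"tx":0,"ty":0,"tz":0.0005,"ax":0,"ay":0,"az":0,"hand":-1},{"tx":0,"ty":0.0005,"tz":0.001,"ax":0,"ay":0,"az":0,"hand":-1},{"tx":0,"ty":0.001,"tz":0.0015,"ax":0,"ay":0,"az":0,"hand":-1},{"tx":0,"ty":0.0015,"tz":0.002,"ax":0,"ay":0,"az":0,"hand":-1},{"tx":0,"ty":0.0015,"tz":0.0025,"ax":0,"ay":0,"az":0,"hand":-1},{"tx":0,"ty":0.0015,"tz":0.0025,"ax":0,"ay":0,"az":0,"hand":-1},{"tx":0,"ty":0.0015,"tz":0.0025,"ax":0,"ay":0,"az":0,"hand":-1},{"tx":0,"ty":0.0015,"tz":0.0025,"ax":0,"ay":0,"az":0,"hand":-1}]' 40; python3 q.py
```

```text
t: 50.6
tool_pos: [516.8, -243.6, 33.4]
eef_rot: [-0.179, 3.131, -0.004]
ft_force: [-1.1, -4.1, 7.9]
finger_gap: 0.3
grip_force: 4.0
z-,z+ 44.5 43.9 edge+ 76.0 clip l,r [80.2, 93.0]
```

```bash
python3 -m pendant '[{"tx":0,"ty":0,"tz":0.0004,"ax":0,"ay":0,"az":0,"hand":-1},{"tx":0,"ty":0,"tz":0.0008,"ax":0,"ay":0,"az":0,"hand":-1},{"tx":0,"ty":0,"tz":0.0012,"ax":0,"ay":0,"az":0,"hand":-1},{"tx":0,"ty":0,"tz":0.0016,"ax":0,"ay":0,"az":0,"hand":-1},{"tx":0,"ty":0,"tz":0.002,"ax":0,"ay":0,"az":0,"hand":-1},{"tx":0,"ty":0,"tz":0.002,"ax":0,"ay":0,"az":0,"hand":-1},{"tx":0,"ty":0,"tz":0.002,"ax":0,"ay":0,"az":0,"hand":-1},{"tx":0,"ty":0,"tz":0.002,"ax":0,"ay":0,"az":0,"hand":-1}]' 40; python3 q.py
```

```text
t: 51.45
tool_pos: [516.9, -243.6, 32.9]
eef_rot: [-0.18, 3.131, -0.004]
ft_force: [-3.0, -3.2, 16.1]
finger_gap: 0.3
grip_force: 8.1
z-,z+ 44.0 43.9 edge+ 75.9 clip l,r [80.3, 93.0]
```

```bash
python3 -m pendant '[{"tx":0,"ty":0.0005,"tz":0.0003,"ax":0,"ay":0,"az":0,"hand":-1},{"tx":0,"ty":0.001,"tz":0.0006,"ax":0,"ay":0,"az":0,"hand":-1},{"tx":0,"ty":0.0015,"tz":0.0009,"ax":0,"ay":0,"az":0,"hand":-1},{"tx":0,"ty":0.0015,"tz":0.0012,"ax":0,"ay":0,"az":0,"hand":-1},{"tx":0,"ty":0.0015,"tz":0.0014,"ax":0,"ay":0,"az":0,"hand":-1},{"tx":0,"ty":0.0015,"tz":0.0014,"ax":0,"ay":0,"az":0,"hand":-1},{"tx":0,"ty":0.0015,"tz":0.0014,"ax":0,"ay":0,"az":0,"hand":-1},{"tx":0,"ty":0.0015,"tz":0.0014,"ax":0,"ay":0,"az":0,"hand":-1}]' 40; python3 q.py
```

```text
t: 52.3
tool_pos: [517.0, -243.6, 32.7]
eef_rot: [-0.181, 3.13, -0.008]
ft_force: [-5.1, -7.3, 20.5]
finger_gap: 0.4
grip_force: 10.3
z-,z+ 43.8 43.8 edge+ 75.8 clip l,r [80.3, 85.5]
```

Clip_r dropped back from 93.0 to 85.5, the mirror of clip_l's 80.3 about the nest centre, so it is caught. Retract straight up.

```bash
python3 -m pendant '[{"tx":0,"ty":0,"tz":-0.003,"ax":0,"ay":0,"az":0,"hand":-1},{"tx":0,"ty":0,"tz":-0.007,"ax":0,"ay":0,"az":0,"hand":-1},{"tx":0,"ty":0,"tz":-0.02,"ax":0,"ay":0,"az":0,"hand":-1},{"tx":0,"ty":0,"tz":-0.045,"ax":0,"ay":0,"az":0,"hand":-1},{"tx":0,"ty":0,"tz":-0.06,"ax":0,"ay":0,"az":0,"hand":-1},{"tx":0,"ty":0,"tz":-0.06,"ax":0,"ay":0,"az":0,"hand":-1},{"tx":0,"ty":0,"tz":-0.06,"ax":0,"ay":0,"az":0,"hand":-1},{"tx":0,"ty":0,"tz":-0.06,"ax":0,"ay":0,"az":0,"hand":-1}]' 40; python3 q.py; python3 sl.py
```

```text
t: 53.15
tool_pos: [514.6, -240.1, 87.4]
eef_rot: [-0.178, 3.135, 0.002]
ft_force: [-1.0, -0.4, -1.2]
finger_gap: 0.7
grip_force: 0.0
z-,z+ 44.0 43.8 edge+ 76.1 clip l,r [80.9, 85.7]
1 post [(48, [80.0, 80.9, 81.8]), (53, [80.2, 81.8, 83.8]), (58, [82.4, 84.7, 87.4])]
1 clip [(48, [74.6, 76.5, 80.3]), (53, [77.5, 80.2, 83.8]), (58, [80.4, 82.9, 84.6])]
-1 post [(48, [84.8, 85.2, 85.6]), (53, [85.1, 86.2, 87.8]), (58, [87.0, 89.1, 91.1])]
```

Both edges stay at about 43.9 mm with the tool clear, both clips are upright, and the lid is about 2 mm from the middle. Hand in.

```bash
python3 -c "
from rig import order
print(order.job_done())"
```

```text
the job is handed in; nothing more can be done
None
```

I handed the job in at about 53 s: both clips read upright, both lid edges sit at about 44 mm, the lid is about 2 mm from the box's middle and the tool is clear. The hardest press I read was 23.5 N, and the system gave no verdict.

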